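Fetch the printing pad from the plunger-locked keeper

TASK

The orange printing pad is shut in the grey keeper. Pull up the red spring plunger to free the steel cover, slide the cover open until the plunger snaps down into the open slot, then take the pad out and set it down upright, without dropping it, in the middle of the bare steel plate. Leave the keeper latched open and the other things on the bench where they are.

Things in the scene. Friction and masses are not known exactly. Their poses are not given: they have to be found in the camera images.
- keeper: Pad keeper: grey box 178 x 225 mm, fixed to the worktop. Origin: centre of its underside; x across (the -x side, with the index rail, is nearer the robot), y along the cover's travel (+y = opening, to the robot's left), z up. Guides' top at z = 80 mm. The well under the closed cover spans x -47 to +69 mm, y -94.5 to -10.5 mm.
- keeper_well (a point): Top of the fixed black plinth (36 mm in x, 44 mm in y) in the middle of the well, 22 mm above the worktop and 18 mm above the well's floor; the pad stands on it. Axes as the keeper's.
- cover (a joint): Travel of the steel sliding cover (152 x 96 x 5 mm, top 74 mm above the worktop) along the keeper's +y, m: 0 closed, end stop 0.126. It stays where it is left; 3 to 4 N move it. With the plunger's pin in a slot it is locked (about 1.5 mm play). Slots: one at travel 0; one in a brass strip clamped anew each time between travel 0.095 and 0.118, exact place not told.
- plunger (a joint): Lift of the spring plunger, which rides on the cover, m: 0 = pin fully down in a slot, about 0.009 = pin on the rail between slots, 0.016 = fully pulled. Pin 8 mm, slots 11 mm wide. The spring draws it down with 5 N at 0, 9 N fully pulled; let go, it drops by itself over a slot and the cover then stops dead (keep pushes under 20 N).
- knob_grip (a point): Middle of the red round plunger knob: upright cylinder 31 mm in diameter, 33 mm high, to be gripped from 12 mm below to 11 mm above this point; the cover's top is 29 mm below it when the pin is down. Moves with cover and plunger. Axes as the keeper's.
- pull_fin (a point): Grip point on the black upright pull fin fixed on the cover: 50 mm long in the keeper's x, 12 mm thick in y, top 13 mm above this point, the cover's top 21 mm below it. It lies 94 mm from the knob's axis in x. Axes as the keeper's.
- pad_center (a point): The orange domed printing pad on its flat board: the board (54 mm in its x, 60 mm in its y, 10 mm thick, upright edges) is the grip, the dome above is 44 x 52 mm at its foot; 44 mm high in all. This point is at its middle, 22 mm above its underside; z up. About 0.13 to 0.25 kg.
- plate_top (a point): Centre of the top face of the loose bare grey steel plate lying on the worktop, 70 mm (its x) by 100 mm (its y), 10 mm thick, 0.42 kg.
- pad: The same pad, origin at the centre of its underside.
- spanner: Bystander, to be left alone: open-ended spanner, 158 mm long, 6 mm thick; origin at the centre of its underside.
- timer: Bystander, to be left alone: white round kitchen-style timer with black dial, 62 mm wide, 34 mm high; origin at the centre of its underside.
- tape_roll: Bystander, to be left alone: roll of tan tape lying flat, 94 mm, 24 mm high; origin at the centre of its underside.
- brush: Bystander, to be left alone: wooden-handled brush, 147 mm long; origin at the centre of its underside.
- marker_1: Bystander, to be left alone: white marker pen with blue cap, 120 mm long; origin at the centre of its underside.

How it is judged:
By the outcome, as a careful person would: the job done as asked, in the order asked, and still so for the second after the job is handed in, with the robot touching nothing.
It also fails if it takes over 61 s, if anything falls off the work surface, if the arm or the gripper's body presses on something with over 40 N, if the wrist force passes 120 N, or if a joint passes its speed limit or range.

ROBOT

A 6-joint arm with a two-finger parallel gripper is mounted at the origin on a cart in front of the work surface, level with it; the furniture and walls round the work are solid. World frame = base frame: x ahead of the robot, y to its left, z up, the work surface at z = 0. Lengths are in m, angles in rad, forces in N, time in s.
With the tool pointing down it reaches from about 0.35 to 0.975 m from the base axis. Payload 7.1 kg.
Tool frame: the origin (TCP) lies midway between the tips of the shut fingers; the grasp point (between the pads) lies 19 mm behind it; z points along the fingers, y is the direction in which the jaws open and shut (so a half turn about z gives the same grasp; the last joint's range is limited). The gripper opens to 88 mm and grips with 3 to 60 N. Pads are 20 mm wide; open, the fingers measure 115 mm over their backs; the gripper's body (75 mm by 178 mm) begins 61 mm behind the grasp point.
Start: joints at [-1.128, 0.423, 1.63, -0, 1.089, -0.019], TCP at [0.278, -0.56, 0.197] pointing down, gripper open.
Joint ranges: [-3, 3], [-0.9, 2.11], [0.09, 2.58], [-1.31, 4.45], [0.11, 2.69], [-2.54, 2.54]. Speed limits (rad/s): [2.39, 2.39, 3.01, 3.14, 3.14, 3.14].

INTERFACE

Orientations are given as a unit quaternion [w, x, y, z].
In Python, from station import r gives the robot as it stands.
- The arm moves only by the tool step_arm, never from a script. Its argument "series" is text: rows parted by semicolons, each of 7 numbers parted by spaces: the turn, a rotation vector about the tool's x, y, z in units of 5 degrees (1.0 is 5 degrees), then the shift along the tool's x, y, z in units of 40 mm (1.0 is 40 mm), then the closure in counts, from 0 (fully open) to 255 (shut). In form: wx wy wz tx ty tz grip; .... A call has 1 to 5 rows; each row shifts and turns the pose as measured when the row begins, along the tool's axes as they then stand; what a row does not reach is not made up. A row lasts 1/12 s, in which the tool goes at most 41.7 mm and 7.16 degrees, less where a joint would pass 70% of its speed; a pose out of reach is approached as far as the arm can. A call is refused whole if a number of a shift passes 1 or a number of a turn 1, either way. A call with a gripper value outside its range is refused whole. The fingers move at their own pace and stop on an object; the grip force is fixed at half the most. Time passes only in rows, so rows that do not move let the fingers close. It gives the time, the measured TCP pose, the force and the opening at its end, in the units of the state.
- r.read_state(): the state, without advancing time (a new reading comes with each control period).
- r.camera(name): name is "scene" or "top" or "wrist"; returns a dict with "color" (384x512x3 uint8, red, green, blue), "vertical_fov" (degrees; the focal length in pixels is half the picture's height over the tangent of half this angle, whatever the lens; pixels are square), "cx", "cy" (the principal point, pixels), "dist" ([k1, k2, p1, p2, k3] as OpenCV has them; the pictures are not rectified), "T" (4x4, takes a point from camera to world coordinates). Camera axes: x right, y up, looking along -z (the intrinsics and any distortion apply to the point x, -y, -z); pixel columns grow to the right and rows downward; lengths in m; the calibration is good to about 2 mm. A picture is of the moment at which its call begins. There is no depth.
- r.job_done(): hands the job in, once; it reports no verdict.
Trained networks look in the newest picture that a camera, given by its name, has taken for a name from the list of things; names that differ only in an ending like _2 or _b are one class to them, and where a whole thing is asked for, a point or a joint stands for the part that bears it (a point fixed in the world has none). Each returns a list of dicts, best first, with "score" (0 to 1); they miss things now and then, are a little off and sometimes report something else, mostly with a low value. They report only what shows in the picture. A call takes as long as a camera call.
- r.boxes_of(camera, target): "position" ([row, column] in pixels, amid what is visible of it).
- r.outline_of(camera, target): "mask" (384x512 bool, what is visible of it) and "position" ([row, column] in pixels, amid what is visible of it).
The state is a dict: "time": time; "qpos": joint angles; "qd": joint speeds; "joint_efforts": joint torques, N m; "eef_pos": TCP position; "ee_rot": TCP orientation; "contact_force": force on the tool from outside, world axes, zero at the start; "torque": the same for the moment, N m; "width": finger opening in m.
Only numpy, scipy, OpenCV 4.12 (cv2) and the standard library are available. Lean on these libraries where they do the work, as an engineer would, in place of code of your own. Each camera call takes 0.05 s, during which the arm holds its last target.

## Working session

There is one attempt and no reset: what is moved stays moved. The work goes in short steps, Python scripts to look and compute and a tool call to move; the robot and the scene stay as the last step left them, time stands still between calls to the robot, and variables do not carry over. Pictures are saved under pics/ and viewed, and the job is handed in when it is done.

Besides the shell and the picture viewer there is one more tool, called as name(argument=value, ...), one argument or row to a line, values as JSON. step_arm: Moves the arm, as the interface text tells. Its arguments: {"type":"object","properties":{"series":{"type":"string"}},"required":["series"]}

```bash
ls; mkdir -p pics; cat > h.py <<'E'
import numpy as np, cv2
from station import r
def snap(n,f):
    c=r.camera(n); cv2.imwrite('pics/'+f,c['color'][:,:,::-1]); return c
def K(c):
    f=192/np.tan(np.radians(c['vertical_fov'])/2)
    return np.array([[f,0,c['cx']],[0,f,c['cy']],[0,0,1.]])
def ray(c,rc):
    p=cv2.undistortPoints(np.array([[[rc[1],rc[0]]]],float),K(c),np.array(c['dist'],float))[0,0]
    T=np.array(c['T']); d=T[:3,:3]@np.array([p[0],-p[1],-1]); return T[:3,3],d
def at_z(c,rc,z):
    o,d=ray(c,rc); return o+d*(z-o[2])/d[2]
def proj(c,P):
    T=np.array(c['T']); P=np.atleast_2d(P); q=(P-T[:3,3])@T[:3,:3]; q=q*[1,-1,-1]
    uv=cv2.projectPoints(q,np.zeros(3),np.zeros(3),K(c),np.array(c['dist'],float))[0][:,0]
    return uv[:,::-1]
def tri(l):
    A=np.zeros((3,3));b=np.zeros(3)
    for c,rc in l:
        o,d=ray(c,rc); d=d/np.linalg.norm(d); M=np.eye(3)-np.outer(d,d); A+=M;b+=M@o
    return np.linalg.solve(A,b)
E
python3 - <<'E'
from h import *
np.set_printoptions(precision=4,suppress=True)
print(r.read_state())
for n in ['scene','top','wrist']:
    c=snap(n,n+'0.png'); print(n,c['vertical_fov'],c['T'])
    import pickle; pickle.dump(c,open(n+'0.pkl','wb'))
    for t in ['keeper','cover','knob_grip','plunger','pull_fin','plate_top','pad','spanner','timer','tape_roll','brush','marker_1']:
        print(t,[(round(b['score'],2),np.round(b['position'],1)) for b in r.boxes_of(n,t)[:2]])
E
```

```text
pics
{'time': 0.0, 'qpos': array([-1.128 ,  0.4239,  1.6307, -0.    ,  1.0886, -0.019 ]), 'qd': array([ 0.0004,  0.    ,  0.0002,  0.0006,  0.0001, -0.0018]), 'joint_efforts': array([ -0.0016, -54.4631, -27.3675,   0.0642,   0.0226,  -0.0001]), 'eef_pos': array([ 0.2782, -0.559 ,  0.1966]), 'ee_rot': array([-0.0008,  0.9735,  0.2288, -0.0002]), 'contact_force': array([ 0.2977,  1.0473, -0.6079]), 'torque': array([ 0.0165,  0.0259, -0.025 ]), 'width': 0.08787818473311168}
scene 51.07845195052869 [[ 0.7512  0.4439 -0.4885  0.1341]
 [-0.66    0.5039 -0.5572 -0.3631]
 [-0.0012  0.741   0.6715  0.6568]
 [ 0.      0.      0.      1.    ]]
keeper [(0.71, array([200.7, 209.9]))]
cover [(0.65, array([199.5, 222.8]))]
knob_grip [(0.47, array([190.6, 190.5]))]
plunger [(0.75, array([194.9, 185.9]))]
pull_fin [(0.91, array([197.3, 220.4])), (0.6, array([187.1, 297.9]))]
plate_top [(0.6, array([252.9, 291.7])), (0.3, array([197. , 219.5]))]
pad []
spanner [(0.9, array([184.5, 296.8]))]
timer [(0.6, array([158., 255.])), (0.42, array([270.9, 181.7]))]
tape_roll []
brush [(0.98, array([270.1, 182.1
[... 282 characters left out ...]
234.2, 213.4]))]
plunger [(0.57, array([234., 212.]))]
pull_fin [(0.76, array([208. , 226.6]))]
plate_top [(0.63, array([191.1, 293. ]))]
pad []
spanner [(0.93, array([128.9, 241.7]))]
timer [(0.88, array([128.1, 183.4]))]
tape_roll [(0.74, array([269.3, 248. ])), (0.64, array([140.6, 298.2]))]
brush [(0.64, array([271.2, 247.1]))]
marker_1 [(0.78, array([258.5, 309.7])), (0.66, array([128.8, 181.8]))]
wrist 60.631216831870724 [[ 0.4452  0.8558  0.2634  0.3517]
 [-0.8954  0.4253  0.1317 -0.5234]
 [ 0.0007 -0.2945  0.9556  0.3843]
 [ 0.      0.      0.      1.    ]]
keeper []
cover []
knob_grip []
plunger []
pull_fin []
plate_top []
pad []
spanner []
timer []
tape_roll []
brush []
marker_1 []
```

View pics/scene0.png

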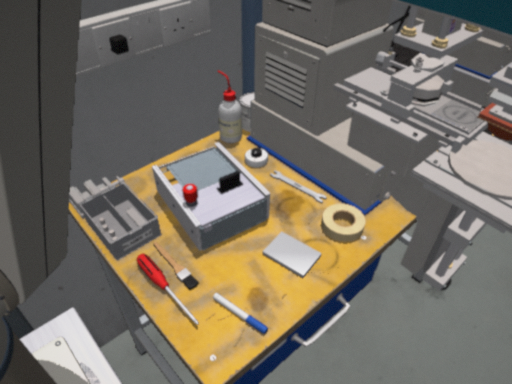

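View pics/top0.png

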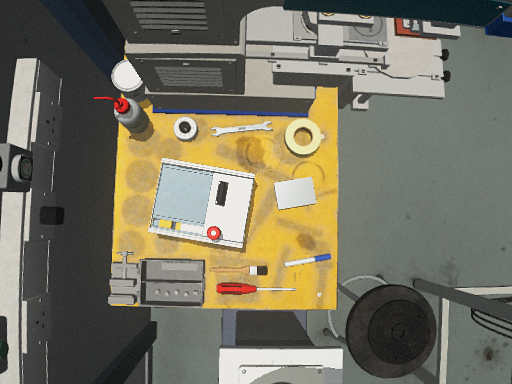

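```bash
python3 - <<'E'
import pickle,cv2
c=pickle.load(open('top0.pkl','rb'))['color'][80:330,120:360,::-1]
cv2.imwrite('pics/top0z.png',cv2.resize(c,None,fx=2.4,fy=2.4,interpolation=cv2.INTER_CUBIC))
c=pickle.load(open('scene0.pkl','rb'))['color'][90:310,130:370,::-1]
cv2.imwrite('pics/scene0z.png',cv2.resize(c,None,fx=2.7,fy=2.7,interpolation=cv2.INTER_CUBIC))
E
```

```text
(no output)
```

View pics/top0z.png

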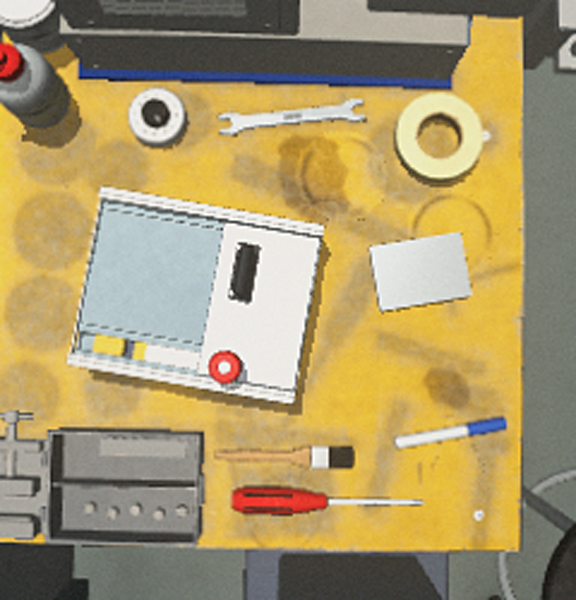

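View pics/scene0z.png

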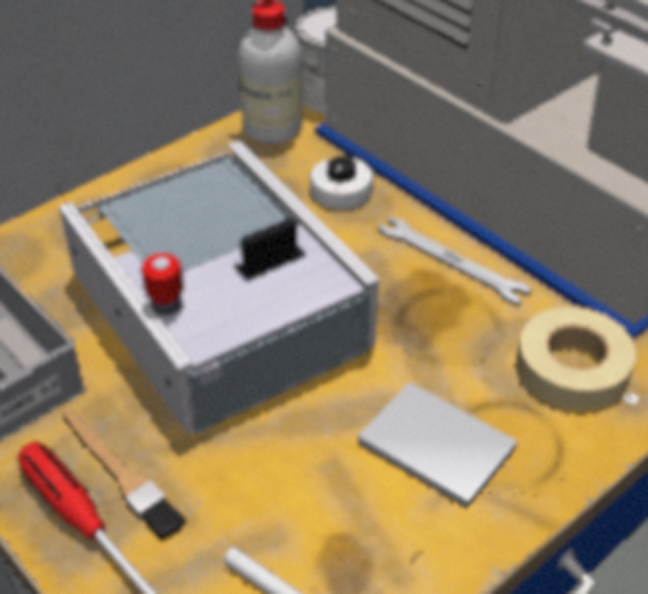

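Both views agree. The keeper is turned about 10° with the closed cover at its right (−y) half. The red knob is at (234,213) in top, the black fin at (208,226), and the plate at (192,294). The slot strip is at the left rail. Next I'll fit the poses.

```bash
cat > m.py <<'E'
from h import *
import pickle
from scipy.optimize import least_squares
np.set_printoptions(precision=4,suppress=True)
t=pickle.load(open('top0.pkl','rb'));s=pickle.load(open('scene0.pkl','rb'))
Z=lambda x,y,f,r0,c0:(y/f+r0,x/f+c0)
tz=lambda x,y:Z(x,y,2.4,80,120); sz=lambda x,y:Z(x,y,2.7,90,130)
hx,hy=.089,.1125
loc=[[hx,hy,.08],[hx,-hy,.08],[-hx,-hy,.08],[-hx,hy,.08]]
obs=[(t,l,o) for l,o in zip(loc,[tz(103,188),tz(325,227),tz(295,404),tz(68,364)])]
obs+=[(s,l,o) for l,o in zip(loc,[sz(237,146),sz(376,284),sz(186,370),sz(65,209)])]
def W(p,l):
    a=p[2];R=np.array([[np.cos(a),-np.sin(a)],[np.sin(a),np.cos(a)]]);return np.r_[R@l[:2]+p[:2],l[2]]
def res(p): return np.concatenate([proj(c,W(p,np.array(l)))[0]-o for c,l,o in obs])
f=least_squares(res,[.5,.2,-.17],loss='soft_l1'); p=f.x; print(p,np.degrees(p[2])); print(f.fun.reshape(-1,2))
def L(P):
    a=p[2];R=np.array([[np.cos(a),np.sin(a)],[-np.sin(a),np.cos(a)]]);return R@(P[:2]-p[:2])
for n,a,b,z in [('knobtop',tz(225,367),sz(162,262),.119),('fintop',tz(245,272),sz(270,238),.108)]:
    A=at_z(t,a,z);B=at_z(s,b,z); T=tri([(t,a),(s,b)]); print(n,A,B,T,L(A),L(B),L(T))
# plate
pl=[tz(371,247),tz(459,234),tz(471,296),tz(382,311)]
ps=[sz(411,385),sz(515,445),sz(467,500),sz(360,438)]
for c,q in((t,pl),(s,ps)):
    q=np.array([at_z(c,o,.01) for o in q]);print(q[:,:2],q.mean(0),np.linalg.norm(np.diff(q[[0,1,2,3,0]],axis=0),axis=1))
E
python3 m.py
```

```text
[ 0.5121  0.2012 -0.1468] -8.410409891701223
[[-0.4596 -0.4332]
 [-0.5571  0.7746]
 [ 0.5555  0.49  ]
 [ 0.6607 -0.03  ]
 [-1.7433  1.0784]
 [-1.2082  2.2119]
 [ 0.5967 -2.149 ]
 [-0.4345 -2.2526]]
knobtop [0.4439 0.1702 0.119 ] [0.4441 0.1708 0.119 ] [0.4439 0.1702 0.1196] [-0.0629 -0.0406] [-0.0628 -0.04  ] [-0.063  -0.0406]
fintop [0.5335 0.1546 0.108 ] [0.5303 0.149  0.108 ] [0.5343 0.1547 0.1021] [ 0.028  -0.0429] [ 0.0257 -0.0489] [ 0.0288 -0.0427]
[[ 0.5719  0.0263]
 [ 0.5885 -0.0681]
 [ 0.5223 -0.0816]
 [ 0.5041  0.0135]] [ 0.5467 -0.0275  0.01  ] [0.0958 0.0676 0.0968 0.069 ]
[[ 0.5707  0.0259]
 [ 0.5868 -0.0699]
 [ 0.5223 -0.0805]
 [ 0.5034  0.0132]] [ 0.5458 -0.0278  0.01  ] [0.0972 0.0653 0.0956 0.0685]
```

```bash
cat >> h.py <<'E'
from scipy.spatial.transform import Rotation as Ro
def delta(pos,yaw,q=False):
    s=r.read_state(); q=s['ee_rot']; R=Ro.from_quat([q[1],q[2],q[3],q[0]])
    a=np.radians(yaw); Rt=Ro.from_matrix(np.array([[np.cos(a),np.sin(a),0],[np.sin(a),-np.cos(a),0],[0,0,-1.]]))
    d=R.inv().apply(np.array(pos)-s['eef_pos'])/.04
    w=np.degrees((R.inv()*Rt).as_rotvec())/5
    print('t%.2f'%s['time'],'pos',np.round(s['eef_pos'],4),'F',np.round(s['contact_force'],1),'w%.4f'%s['width'],'q6 %.2f'%s['qpos'][5]); print('turn',np.round(w,2),'shift',np.round(d,2))
E
cat > slot.py <<'E'
from m import *
for z in (.06,.066,.074):
    A=at_z(t,tz(130,348),z);print(z,L(A), L(at_z(t,tz(110,346),z)))
E
python3 slot.py | tail -3
python3 -c "
from h import *
delta([.44,.18,.25],-9)"
```

```text
0.06 [-0.0623  0.0593] [-0.0638  0.0793]
0.066 [-0.0622  0.0582] [-0.0636  0.0781]
0.074 [-0.0619  0.0569] [-0.0634  0.0766]
t1.95 pos [ 0.2785 -0.5595  0.1974] F [ 0.1  0.5 -0.4] w0.0877 q6 -0.02
turn [-0.   -0.    7.09] shift [ 11.85 -14.75  -1.32]
```

step_arm(
  series="0 0 0 0.5 -0.7 -0.4 0;0 0 0 0.6 -0.75 -0.2 0;0 0 0 0.6 -0.75 -0.2 0;0 0 0 0.6 -0.75 -0.1 0;0 0 0 0.6 -0.75 -0.1 0",
)

```text
time: 2.37
eef_pos: [0.3159, -0.3754, 0.236]
ee_rot: [0.0, 0.974, 0.225, -0.0]
contact_force: [1.3, -0.1, 0.7]
width: 0.0876
```

step_arm(
  series="0 0 0 0.63 -0.76 0 0;0 0 0 0.63 -0.76 0 0;0 0 0 0.63 -0.76 0 0;0 0 0 0.63 -0.76 0 0;0 0 0 0.63 -0.76 0 0",
)

```text
time: 2.78
eef_pos: [0.3634, -0.1758, 0.238]
ee_rot: [0.002, 0.975, 0.223, 0.002]
contact_force: [0.7, 0.2, 0.7]
width: 0.088
```

```bash
python3 -c "
from h import *
delta([.44,.18,.25],-9)"
```

```text
t2.78 pos [ 0.3634 -0.1758  0.238 ] F [0.7 0.2 0.7] w0.0880 q6 0.64
turn [ 0.05 -0.04  6.95] shift [ 5.59 -7.18 -0.33]
```

step_arm(
  series="0 0 1 0.6 -0.78 0 0;0 0 1 0.53 -0.84 0 0;0 0 1 0.45 -0.88 -0.1 0;0 0 1 0.37 -0.92 -0.1 0;0 0 1 0.29 -0.95 -0.1 0",
)

```text
time: 3.2
eef_pos: [0.3997, 0.0157, 0.25]
ee_rot: [0.002, 1.0, 0.011, 0.004]
contact_force: [1.2, -0.8, -0.5]
width: 0.0878
```

```bash
python3 -c "
from h import *
delta([.44,.18,.25],-9)"
```

```text
t3.20 pos [0.3997 0.0157 0.25  ] F [ 1.2 -0.8 -0.5] w0.0878 q6 1.56
turn [ 0.05 -0.1   2.06] shift [ 1.1  -4.08 -0.01]
```

step_arm(
  series="0 0 1 0.25 -0.95 0 0;0 0 1 0.2 -0.95 0 0;0 0 0 0.15 -0.95 0 0;0 0 0 0.1 -0.9 0 0;0 0 0 0 0 0 0",
)

```text
time: 3.62
eef_pos: [0.4427, 0.1753, 0.2528]
ee_rot: [0.0, 0.997, -0.079, 0.008]
contact_force: [-0.9, 0.0, 0.3]
width: 0.0878
```

```bash
python3 - <<'E'
from h import *
import pickle
delta([.44,.18,.25],-9)
c=snap('wrist','w1.png'); pickle.dump(c,open('w1.pkl','wb'))
for t in ['cover','plunger','pull_fin','keeper']:
    print(t,[(round(b['score'],2),np.round(b['position'],1)) for b in r.boxes_of('wrist',t)[:2]])
E
```

```text
t3.62 pos [0.4427 0.1753 0.2528] F [-0.9  0.   0.3] w0.0878 q6 2.09
turn [-0.01 -0.18 -0.  ] shift [-0.09 -0.11  0.07]
cover [(0.73, array([ 57.7, 403.6])), (0.63, array([107.9, 275.1]))]
plunger [(0.85, array([180.4, 259. ]))]
pull_fin [(0.67, array([111.5, 273.8]))]
keeper [(0.81, array([106.4, 220.4]))]
```

View pics/w1.png

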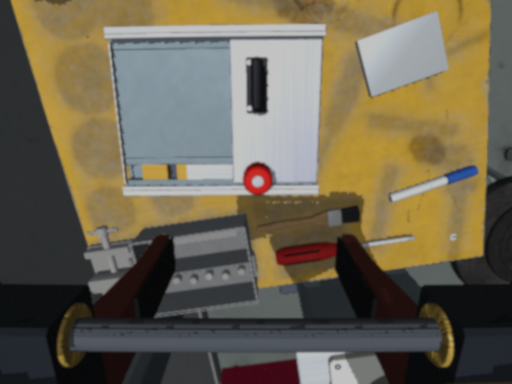

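The wrist view shows the keeper almost square to the tool. The knob is at (180,258), the fin at (85,257), the slot gap in the brass strip at about (172,172), and the plate at (54,403). I'll refit with all three cameras.

```bash
python3 - <<'E'
import pickle,cv2
c=pickle.load(open('w1.pkl','rb'))['color'][15:205,95:335,::-1]
cv2.imwrite('pics/w1z.png',cv2.resize(c,None,fx=3,fy=3,interpolation=cv2.INTER_CUBIC))
E
```

```text
(no output)
```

View pics/w1z.png

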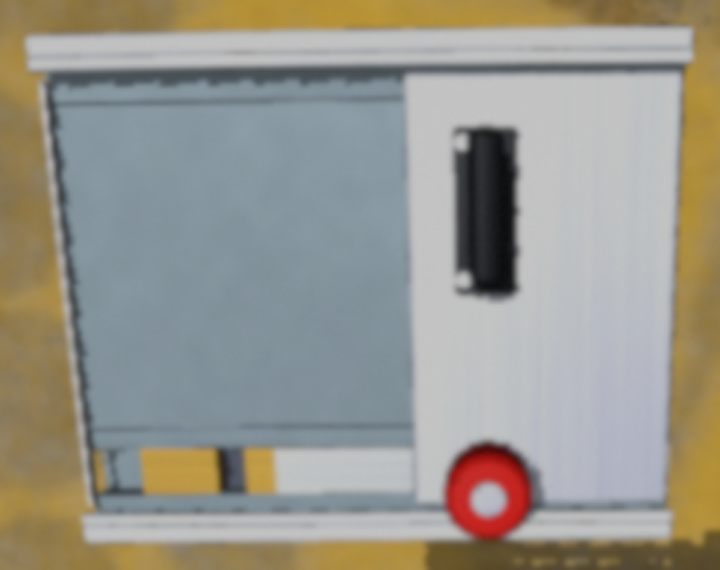

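```bash
cat > m2.py <<'E'
from m import *
w=pickle.load(open('w1.pkl','rb'))
wz=lambda x,y:Z(x,y,3,15,95)
obsw=[(w,l,o) for l,o in zip(loc,[wz(27,38),wz(693,28),wz(670,539),wz(83,543)])]
obs0=obs
for name,obs in (('w',obsw),('t',obs0[:4]),('all',obs0+obsw)):
    f=least_squares(res,[.5,.2,-.17],loss='soft_l1');print(name,f.x,np.degrees(f.x[2]));
    if name!='t':print(f.fun.reshape(-1,2)[-4:])
p=f.x
import m; m.p=p
for z in (.117,.119): 
    k=at_z(w,wz(488,500),z);print('knob',k,L(k))
k=tri([(w,wz(488,500)),(t,tz(225,367)),(s,sz(162,262))]);print('knob tri',k,L(k))
fa=at_z(w,wz(484,205),.108);print('fin',fa,L(fa))
for z in (.06,.07): q=at_z(w,wz(231,470),z);print('slot',L(q),L(q)-L(k))
for z in (.06,.07): print([L(at_z(w,wz(x,470),z))[1] for x in (140,218,244,275)])
E
python3 m2.py | tail -18
```

```text
[[-1.7433  1.0784]
 [-1.2082  2.2119]
 [ 0.5967 -2.149 ]
 [-0.4345 -2.2526]]
t [ 0.5121  0.2012 -0.1468] -8.410409891701223
all [ 0.5121  0.2012 -0.1468] -8.410409891701223
[[-1.7433  1.0784]
 [-1.2082  2.2119]
 [ 0.5967 -2.149 ]
 [-0.4345 -2.2526]]
knob [0.4442 0.1723 0.117 ] [-0.0629 -0.0385]
knob [0.4447 0.1723 0.119 ] [-0.0625 -0.0385]
knob tri [0.4443 0.1713 0.1185] [-0.0627 -0.0395]
fin [0.5382 0.1588 0.108 ] [ 0.032  -0.0381]
slot [-0.0632  0.0625] [-0.0005  0.102 ]
slot [-0.0612  0.0599] [0.0015 0.0994]
[np.float64(0.09859246705921546), np.float64(0.06764461155751765), np.float64(0.05735441478844243), np.float64(0.045099457797114585)]
[np.float64(0.0950361104073938), np.float64(0.0649005805155771), np.float64(0.05488048292561226), np.float64(0.04294719653958692)]
```

```bash
python3 -c "
from h import *
delta([.4443,.1713,.089],-8.4)"
```

```text
t3.87 pos [0.4405 0.1689 0.2521] F [ 0.2 -0.1  0.5] w0.0879 q6 2.08
turn [ 0.02 -0.15 -0.18] shift [ 0.03 -0.08  4.08]
```

step_arm(
  series="0 -0.15 -0.15 0 -0.08 0.9 0;0 0 0 0 0 0.9 0;0 0 0 0 0 0.9 0;0 0 0 0 0 0.7 0;0 0 0 0 0 0 0",
)

```text
time: 4.28
eef_pos: [0.4451, 0.1659, 0.1163]
ee_rot: [-0.001, 0.997, -0.079, 0.005]
contact_force: [-2.3, -1.6, -0.1]
width: 0.088
```

```bash
python3 -c "
from h import *
delta([.4443,.1713,.089],-8.4)"
```

```text
t4.28 pos [0.4451 0.1659 0.1163] F [-2.3 -1.6 -0.1] w0.0880 q6 2.07
turn [-0.03 -0.11 -0.14] shift [-0.05 -0.13  0.68]
```

step_arm(
  series="0 -0.1 -0.15 -0.02 -0.14 0.4 0;0 0 0 0 0 0.25 0;0 0 0 0 0 0 0",
)

```text
time: 4.53
eef_pos: [0.4455, 0.1681, 0.0912]
ee_rot: [-0.001, 0.997, -0.076, 0.0]
contact_force: [0.4, 0.6, 0.3]
width: 0.0875
```

```bash
python3 -c "
from h import *
delta([.4443,.1713,.089],-8.4)
snap('wrist','w2.png')"
```

```text
t4.53 pos [0.4455 0.1681 0.0912] F [0.4 0.6 0.3] w0.0875 q6 2.06
turn [-0.02 -0.   -0.05] shift [-0.04 -0.07  0.05]
```

View pics/w2.png

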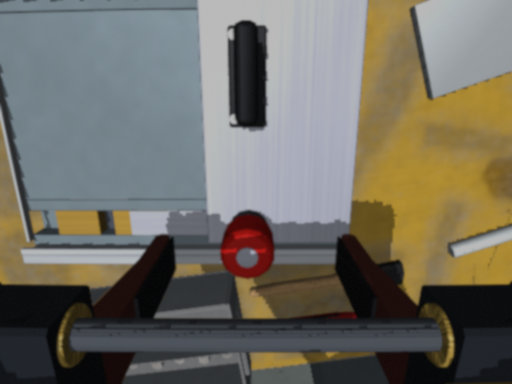

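step_arm(
  series="0 0 0 -0.03 -0.15 0.05 60;0 0 0 0 0 0 90;0 0 0 0 0 0 110",
)

```text
time: 4.83
eef_pos: [0.448, 0.1747, 0.0935]
ee_rot: [-0.002, 0.997, -0.077, 0.003]
contact_force: [-0.2, -0.7, -0.3]
width: 0.0713
```

```bash
python3 -c "
from h import *
delta([.4443,.1713,.089],-8.4)
snap('wrist','w3.png')"
```

```text
t4.83 pos [0.448  0.1747 0.0935] F [-0.2 -0.7 -0.3] w0.0713 q6 2.07
turn [-0.06 -0.07 -0.08] shift [-0.08  0.1   0.11]
```

View pics/w3.png

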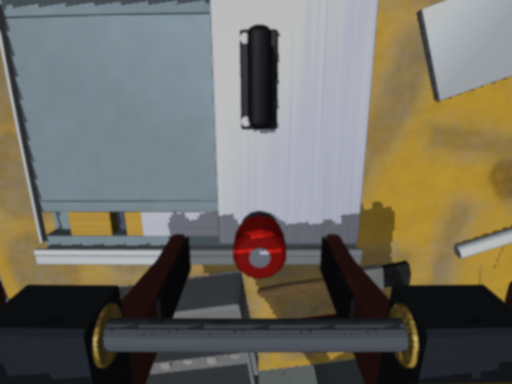

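step_arm(
  series="0 0 0 -0.05 0.05 0.08 140;0 0 0 0 0 0 200;0 0 0 0 0 0 200;0 0 0 0 0 0 200;0 0 0 0 0 0 200",
)

```text
time: 5.3
eef_pos: [0.4463, 0.1735, 0.0917]
ee_rot: [-0.003, 0.997, -0.076, 0.005]
contact_force: [-0.2, 0.4, 0.6]
width: 0.0339
```

step_arm(
  series="0 0 0 0 0 0 200;0 0 0 0 0 0 200",
)

```text
time: 5.47
eef_pos: [0.4462, 0.1733, 0.0917]
ee_rot: [-0.003, 0.997, -0.076, 0.005]
contact_force: [-1.5, -1.5, 7.7]
width: 0.0213
```

```bash
python3 -c "
from h import *
delta([.4443,.1713,.089],-8.4)
snap('wrist','w4.png')"
```

```text
t5.47 pos [0.4462 0.1733 0.0917] F [-1.5 -1.5  7.7] w0.0213 q6 2.07
turn [-0.07 -0.1  -0.07] shift [-0.04  0.06  0.07]
```

View pics/w4.png

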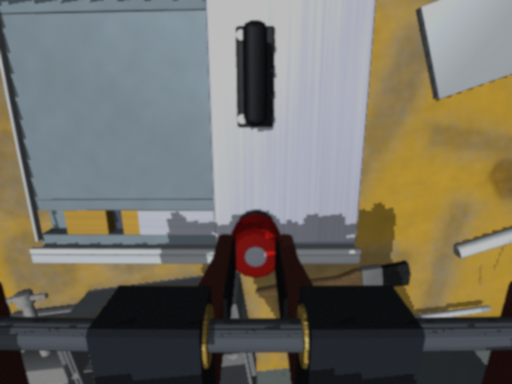

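```bash
python3 - <<'E'
from h import *
s=r.read_state();c=r.camera('wrist')
q=s['ee_rot'];R=Ro.from_quat([q[1],q[2],q[3],q[0]])
for d in ([0,0,0],[.01,0,0],[-.01,0,0],[0,0,-.019],[.01,.0106,-.0],[.01,-.0106,-.0]):
    print('tcp',d,proj(c,s['eef_pos']+R.apply(d)))
for z in (.09,.119): print('knob',proj(c,[.4443,.1713,z]))
for n in (1,):
    b=at_z(c,(255,255),.119);print(b)
for t in ['plunger','knob_grip']: print(r.boxes_of('wrist',t)[:1][0]['position'])
x=c['color'][190:300,180:330,::-1];cv2.imwrite('pics/w4z.png',cv2.resize(x,None,fx=5,fy=5,interpolation=cv2.INTER_CUBIC))
snap('scene','s4.png');x=cv2.imread('pics/s4.png')[100:300,100:340];cv2.imwrite('pics/s4z.png',cv2.resize(x,None,fx=3,fy=3,interpolation=cv2.INTER_CUBIC))
print(r.read_state()['contact_force'],r.read_state()['width'])
E
```

```text
tcp [0, 0, 0] [[235.53102408 254.88461896]]
tcp [0.01, 0, 0] [[220.38044316 254.87795927]]
tcp [-0.01, 0, 0] [[250.23575548 254.89109735]]
tcp [0, 0, -0.019] [[249.14820061 254.88502888]]
tcp [0.01, 0.0106, -0.0] [[220.37170217 272.30139474]]
tcp [0.01, -0.0106, -0.0] [[220.38578924 237.45412583]]
knob [[236.80778276 258.54521974]]
knob [[258.2007801  258.80114108]]
[0.44648977 0.17303965 0.119     ]Traceback (most recent call last):
  File "<stdin>", line 9, in <module>
IndexError: list index out of range
```

```bash
python3 - <<'E'
from h import *
x=cv2.imread('pics/w4.png')[190:300,180:330];cv2.imwrite('pics/w4z.png',cv2.resize(x,None,fx=5,fy=5,interpolation=cv2.INTER_CUBIC))
snap('scene','s4.png');x=cv2.imread('pics/s4.png')[100:280,100:340];cv2.imwrite('pics/s4z.png',cv2.resize(x,None,fx=3,fy=3,interpolation=cv2.INTER_CUBIC))
print(r.read_state()['contact_force'],r.read_state()['width'])
E
```

```text
[-1.54783722 -1.82821277  5.52912766] 0.018912256612083813
```

View pics/w4z.png

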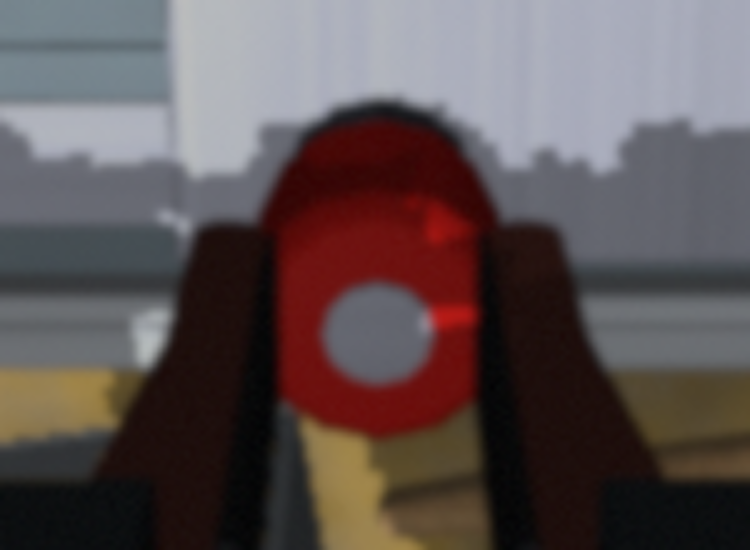

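View pics/s4z.png

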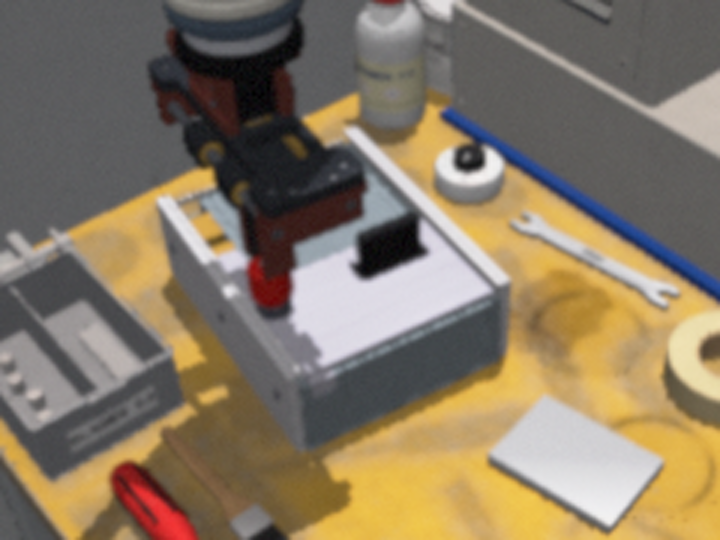

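```bash
python3 - <<'E'
from h import *
s=r.read_state();c=r.camera('scene')
q=s['ee_rot'];R=Ro.from_quat([q[1],q[2],q[3],q[0]])
print(s['eef_pos'],s['contact_force'],s['width'])
im=c['color'][:,:,::-1].copy()
x0,y0=150,140;f=8
x=cv2.resize(im[140:210,150:235],None,fx=f,fy=f,interpolation=cv2.INTER_CUBIC)
def dot(P,col):
    rc=proj(c,P)[0];cv2.circle(x,(int((rc[1]-x0+.5)*f),int((rc[0]-y0+.5)*f)),3,col,-1)
for y in (-.01,.01):
  for z in (0,-.019,-.04): dot(s['eef_pos']+R.apply([0,y,z]),(0,255,0))
for z in (.074,.086,.119): dot([.4443,.1713,z],(255,0,0))
cv2.imwrite('pics/s5z.png',x)
E
```

```text
[0.44626309 0.17325221 0.09193982] [-1.54783722 -1.82821277  5.52912766] 0.018912256612083813
```

View pics/s5z.png

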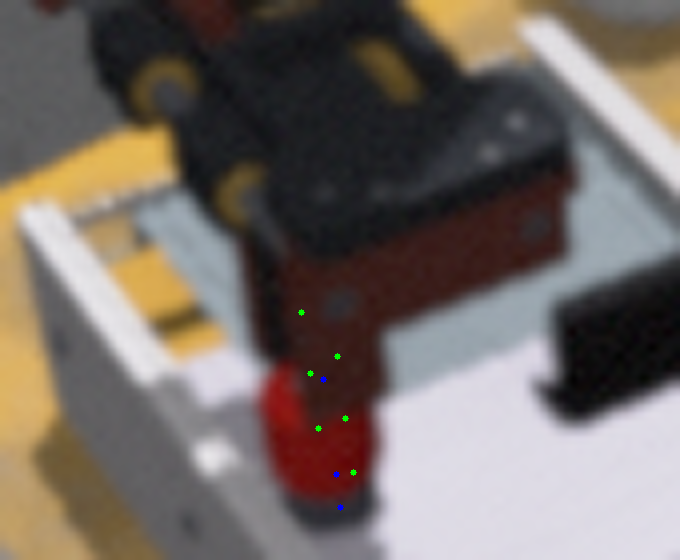

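The grip is too high: the fingertips visibly end around the reported grasp point, so they only pinched the knob's top. I'll open and go lower, watching the force.

step_arm(
  series="0 0 0 0 0 0 100;0 0 0 0 0 0 100;0 0 0 0 0 0.15 100;0 0 0 0 0 0.1 100;0 0 0 0 0 0 100",
)

```text
time: 6.13
eef_pos: [0.4468, 0.1735, 0.0812]
ee_rot: [-0.003, 0.997, -0.076, 0.005]
contact_force: [0.0, 0.1, 0.2]
width: 0.049
```

```bash
cat > sc.py <<'E'
from h import *
import sys
s=r.read_state();c=r.camera('scene')
q=s['ee_rot'];R=Ro.from_quat([q[1],q[2],q[3],q[0]])
print(s['time'],s['eef_pos'],s['contact_force'],s['width'])
im=c['color'][:,:,::-1].copy()
x0,y0=150,140;f=8
x=cv2.resize(im[140:210,150:235],None,fx=f,fy=f,interpolation=cv2.INTER_CUBIC)
def dot(P,col):
    rc=proj(c,P)[0];cv2.circle(x,(int((rc[1]-x0+.5)*f),int((rc[0]-y0+.5)*f)),3,col,-1)
h=s['width']/2
for y in (-h,h):
  for z in (0,-.019): dot(s['eef_pos']+R.apply([0,y,z]),(0,255,0))
cv2.imwrite('pics/'+sys.argv[1],x)
snap('wrist',sys.argv[1].replace('.','w.'))
E
python3 sc.py s6.png
```

```text
6.1333 [0.44681204 0.17351597 0.08121877] [0.04805834 0.10736488 0.16050248] 0.04903670174441955
```

View pics/s6.png

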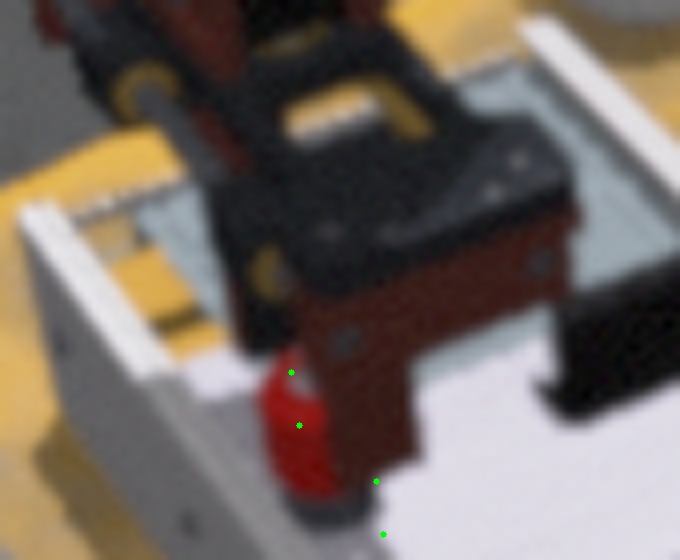

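View pics/s6w.png

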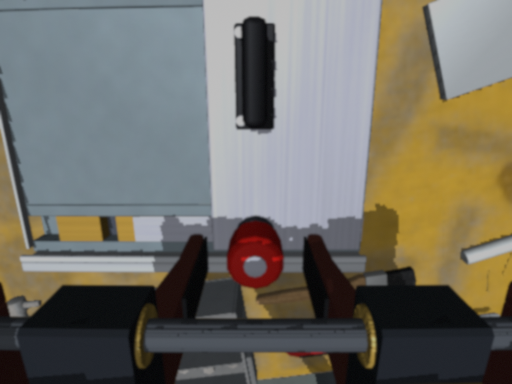

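step_arm(
  series="0 0.1 0 0 0 0.15 100;0 0 0 0 0 0.05 100;0 0 0 0 0 0 100",
)

```text
time: 6.48
eef_pos: [0.4471, 0.1736, 0.0727]
ee_rot: [-0.003, 0.997, -0.076, 0.01]
contact_force: [-0.2, -0.7, -0.4]
width: 0.0535
```

step_arm(
  series="0 0 0 0 0 0 150;0 0 0 0 0 0 200;0 0 0 0 0 0 200;0 0 0 0 0 0 200",
)

```text
time: 6.82
eef_pos: [0.4469, 0.1736, 0.0725]
ee_rot: [-0.002, 0.997, -0.076, 0.01]
contact_force: [0.1, 0.4, -0.2]
width: 0.0304
```

```bash
python3 sc.py s7.png
```

```text
6.8167 [0.44686856 0.17363406 0.07246723] [ 0.06571678  0.35571148 -0.2449262 ] 0.030358439829755862
```

View pics/s7.png

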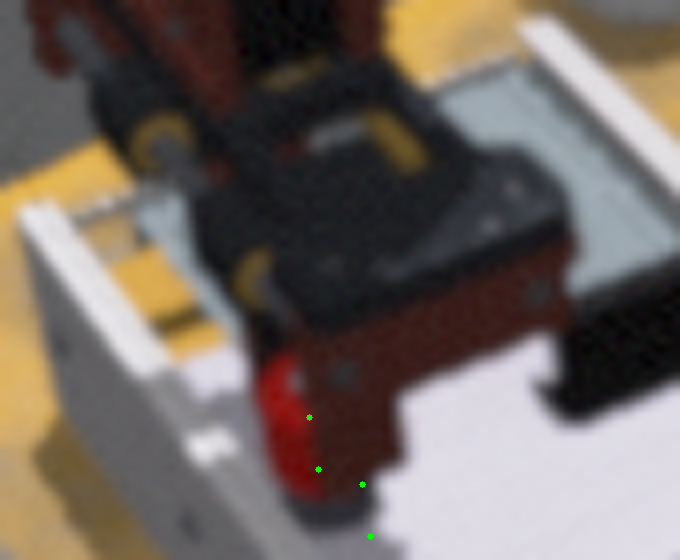

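View pics/s7w.png

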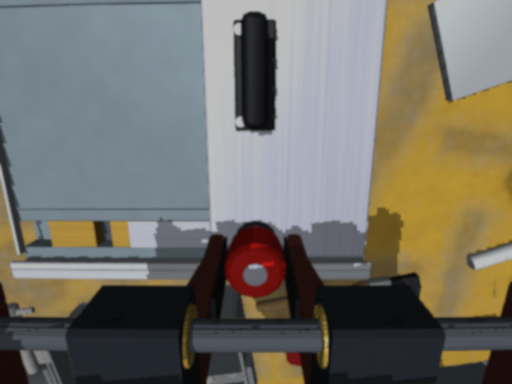

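Now the width is 30.4 mm, so the fingers are around the full knob. Next I lift.

step_arm(
  series="0 0 0 0 0 0 255;0 0 0 0 0 -0.15 255;0 0 0 0 0 -0.15 255;0 0 0 0 0 0 255",
)

```text
time: 7.25
eef_pos: [0.4468, 0.1736, 0.0846]
ee_rot: [-0.002, 0.997, -0.076, 0.01]
contact_force: [1.5, 0.2, -8.8]
width: 0.03
```

step_arm(
  series="0 0 0 0 -0.15 0 255;0 0 0 0 -0.2 0 255;0 0 0 0 -0.2 0 255;0 0 0 0 0 0 255",
)

```text
time: 7.58
eef_pos: [0.4499, 0.1943, 0.0845]
ee_rot: [-0.001, 0.997, -0.076, 0.01]
contact_force: [3.0, 1.8, -7.5]
width: 0.0301
```

step_arm(
  series="0 0 0 0 -0.3 -0.02 255;0 0 0 0 -0.3 0 255;0 0 0 0 -0.3 0 255;0 0 0 0 -0.3 0 255;0 0 0 0 0 0 255",
)

```text
time: 8.0
eef_pos: [0.457, 0.2414, 0.0841]
ee_rot: [0.001, 0.997, -0.076, 0.009]
contact_force: [3.1, 2.3, -8.6]
width: 0.03
```

```bash
python3 sc.py s8.png
```

```text
8.0 [0.4569672  0.24142634 0.08409481] [ 3.13631481  2.34454602 -8.64369817] 0.029962016987801696
```

View pics/s8w.png

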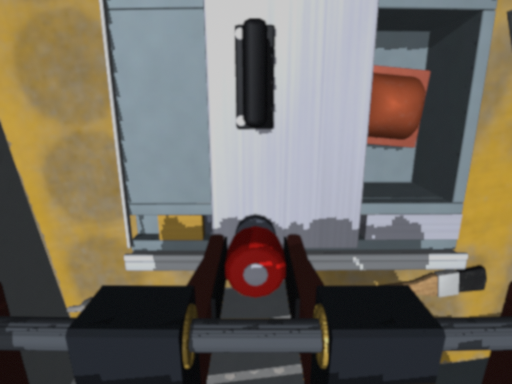

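step_arm(
  series="0 0 0 0 -0.22 0 255;0 0 0 0 -0.2 0 255;0 0 0 0 0 0 255",
)

```text
time: 8.35
eef_pos: [0.459, 0.2554, 0.0837]
ee_rot: [0.002, 0.997, -0.076, 0.009]
contact_force: [2.5, 3.2, -8.0]
width: 0.03
```

step_arm(
  series="0 0 0 0 0 0.06 255;0 0 0 0 0 0 135;0 0 0 0 0 0 135;0 0 0 0 0 0 135",
)

```text
time: 8.68
eef_pos: [0.4584, 0.2546, 0.0822]
ee_rot: [0.002, 0.997, -0.076, 0.009]
contact_force: [0.5, -0.4, 0.1]
width: 0.0409
```

```bash
python3 sc.py s9.png
```

```text
8.6833 [0.45844619 0.25464444 0.08224316] [ 0.47891767 -0.43801827  0.10515124] 0.040877075865815626
```

View pics/s9w.png

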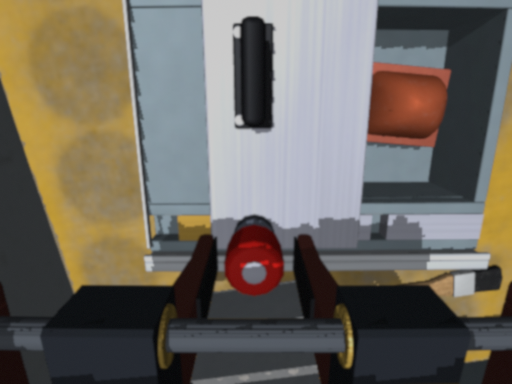

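step_arm(
  series="0 0 0 0 -0.08 0.15 135;0 0 0 0 -0.08 0 135;0 0 0 0 -0.06 0 135;0 0 0 0 -0.06 0 135",
)

```text
time: 9.12
eef_pos: [0.4599, 0.2635, 0.0758]
ee_rot: [0.005, 0.997, -0.076, 0.008]
contact_force: [2.1, -10.8, 6.3]
width: 0.0415
```

```bash
python3 sc.py s10.png
```

```text
9.1167 [0.45987735 0.2635313  0.07582034] [  2.14614309 -10.80145308   6.28969123] 0.041494180833788086
```

View pics/s10w.png

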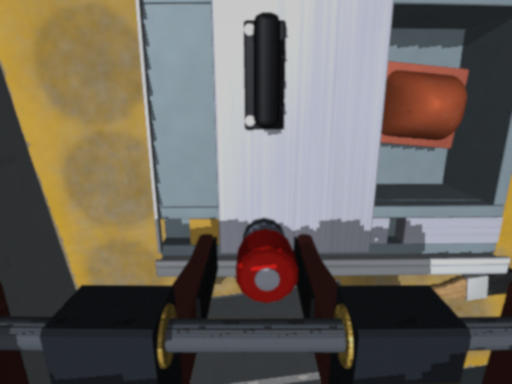

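View pics/s10.png

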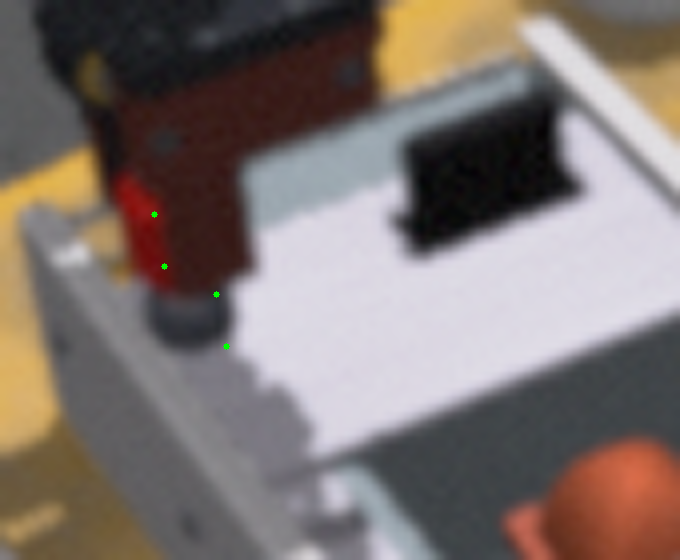

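step_arm(
  series="0 0 0 0 -0.05 0 135",
)

```text
time: 9.3
eef_pos: [0.46, 0.2643, 0.0758]
ee_rot: [0.006, 0.997, -0.075, 0.008]
contact_force: [1.0, -11.0, 5.9]
width: 0.0417
```

step_arm(
  series="0 0 0 0 -0.05 0 135",
)

```text
time: 9.38
eef_pos: [0.4599, 0.2646, 0.0757]
ee_rot: [0.008, 0.997, -0.075, 0.007]
contact_force: [0.9, -12.3, 4.5]
width: 0.0419
```

```bash
cat > kn.py <<'E'
from h import *
def knob(c,rc):
    o,d=ray(c,rc); a=np.radians(-8.4); u=np.array([-np.sin(a),np.cos(a),0]); k=np.array([.4443,.1713,.119])
    # plane contains k, u, z
    n=np.cross(u,[0,0,1]); t=n@(k-o)/(n@d); P=o+t*d
    return (P-k)@u, P[2], P
if __name__=='__main__':
    c=r.camera('wrist'); im=c['color'].astype(int)
    # grey cap inside red region
    sub=im[255:305,235:295]; m=(abs(sub[...,0]-sub[...,1])<25)&(sub[...,0]>110)
    n,l,st,ce=cv2.connectedComponentsWithStats(m.astype(np.uint8))
    for i in range(1,n):
        if st[i,4]>60: rc=(ce[i][1]+255,ce[i][0]+235); print(rc,st[i],knob(c,rc))
    x=c['color'][200:310,180:330,::-1];cv2.imwrite('pics/kn1.png',cv2.resize(x,None,fx=5,fy=5,interpolation=cv2.INTER_CUBIC))
E
python3 kn.py
```

```text
(no output)
```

View pics/kn1.png

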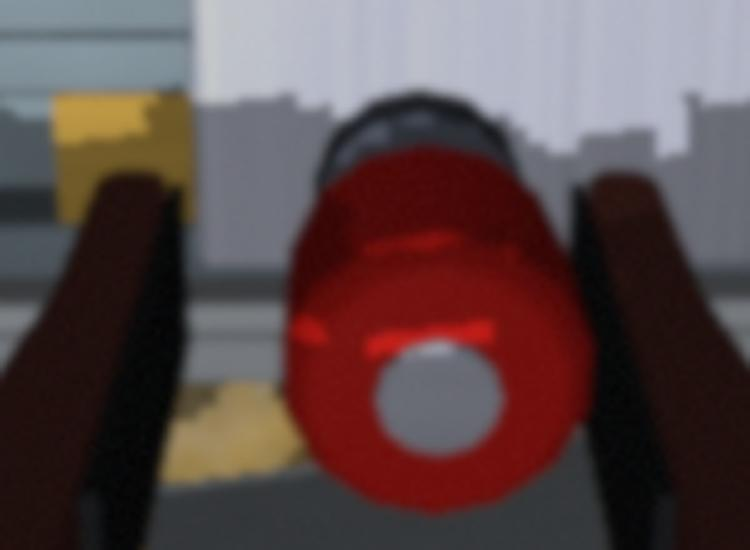

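```bash
python3 - <<'E'
from kn import *
c=r.camera('wrist'); print(knob(c,(279.6,267)), knob(c,(279,266.5)))
# brass left end at col 190(w zoom) : visible edges
print(r.read_state()['eef_pos'],r.read_state()['contact_force'])
import pickle
w=pickle.load(open('w1.pkl','rb')); print('w1',knob(w,(500/3+15,488/3+95)))
E
```

```text
(np.float64(0.08973279968160976), np.float64(0.12524062457902777), array([0.45740844, 0.26007018, 0.12524062])) (np.float64(0.08994373459362143), np.float64(0.12468216193309994), array([0.45743925, 0.26027885, 0.12468216]))
[0.46002072 0.26485434 0.07572159] [ 2.18766686 -8.79131104  4.53086408]
w1 (np.float64(0.0010152219560574437), np.float64(0.11811874402631173), array([0.44444831, 0.17230433, 0.11811874]))
```

step_arm(
  series="0 0 0 0 0.04 -0.06 135;0 0 0 0 -0.06 0 135;0 0 0 0 -0.06 0 135",
)

```text
time: 9.73
eef_pos: [0.4599, 0.2662, 0.078]
ee_rot: [0.009, 0.997, -0.074, 0.007]
contact_force: [1.9, -11.1, 3.8]
width: 0.0411
```

step_arm(
  series="0 0 0 0 -0.06 0 135",
)

```text
time: 9.82
eef_pos: [0.46, 0.2674, 0.078]
ee_rot: [0.011, 0.997, -0.074, 0.006]
contact_force: [2.0, -9.6, 4.1]
width: 0.041
```

```bash
python3 -c "
from h import *
delta([.461,.272,.078],-8.4)"
```

```text
t9.82 pos [0.46   0.2674 0.078 ] F [ 2.  -9.6  4.1] w0.0410 q6 2.26
turn [ 0.24 -0.16 -0.01] shift [ 0.01 -0.12 -0.  ]
```

step_arm(
  series="0.08 0 0 0 -0.06 0 135;0.08 0 0 0 -0.06 0 135;0.05 0 0 0 -0.06 0 135",
)

```text
time: 10.07
eef_pos: [0.4604, 0.2707, 0.078]
ee_rot: [0.006, 0.997, -0.072, 0.006]
contact_force: [1.1, -9.3, 4.6]
width: 0.0415
```

step_arm(
  series="0.05 0 0 0 -0.06 0 135;0.03 0 0 0 -0.06 0 135",
)

```text
time: 10.23
eef_pos: [0.4607, 0.273, 0.078]
ee_rot: [0.005, 0.997, -0.071, 0.006]
contact_force: [2.0, -7.9, 2.1]
width: 0.0414
```

step_arm(
  series="0 0 0 0 -0.06 0 135;0 0 0 0 -0.06 0 135",
)

```text
time: 10.4
eef_pos: [0.4611, 0.2763, 0.0776]
ee_rot: [0.007, 0.997, -0.07, 0.005]
contact_force: [0.3, -2.7, 1.1]
width: 0.0414
```

step_arm(
  series="0 0 0 0 -0.05 0 135;0 0 0 0 -0.05 0 135",
)

```text
time: 10.57
eef_pos: [0.4612, 0.2786, 0.0774]
ee_rot: [0.009, 0.998, -0.069, 0.004]
contact_force: [1.7, -18.0, 8.7]
width: 0.0413
```

step_arm(
  series="0 0 0 0 0.1 0 135;0 0 0 0 0 0 135",
)

```text
time: 10.73
eef_pos: [0.4607, 0.2752, 0.0775]
ee_rot: [0.009, 0.998, -0.069, 0.004]
contact_force: [-0.1, -0.4, 0.1]
width: 0.0413
```

```bash
python3 sc.py s11.png; python3 kn.py
```

```text
10.7333 [0.4607303  0.27519048 0.07753792] [-0.12705452 -0.3762429   0.05744593] 0.04125072599890162
(np.float64(260.7945205479452), np.float64(260.32876712328766)) [18  3 15  7 73] (np.float64(0.10341457128601451), np.float64(0.10855331185313266), array([0.45940711, 0.27360517, 0.10855331]))
```

View pics/kn1.png

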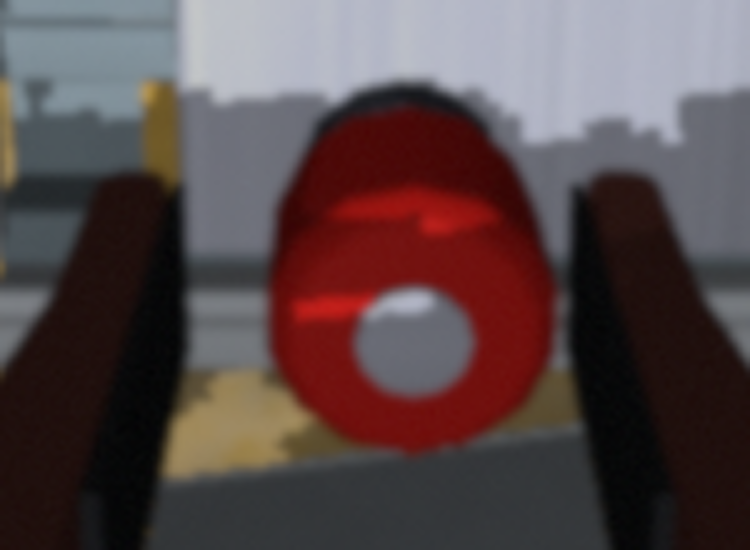

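View pics/s11.png

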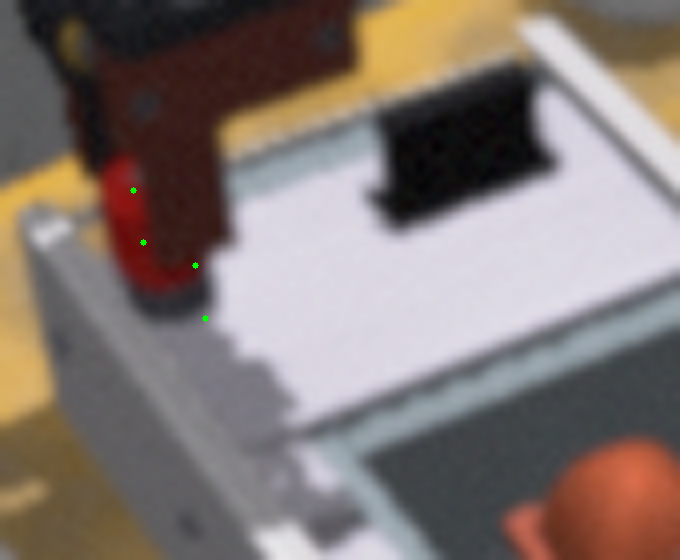

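```bash
python3 - <<'E'
from kn import *
c=r.camera('wrist'); print(knob(c,(268.4,263)))
E
```

```text
(np.float64(0.10232028556753532), np.float64(0.11680800855185836), array([0.45924726, 0.27252263, 0.11680801]))
```

step_arm(
  series="0 0 0 0 0 0 60;0 0 0 0 0 0 60;0 0 0 0 0 -0.5 0;0 0 0 0 0 -1 0;0 0 0 0 0 -1 0",
)

```text
time: 11.35
eef_pos: [0.455, 0.2757, 0.1722]
ee_rot: [0.013, 0.998, -0.069, -0.002]
contact_force: [0.7, -0.1, 0.1]
width: 0.0713
```

```bash
python3 -c "
from h import *
delta([.50,.08,.22],81.6)"
```

```text
t11.35 pos [0.455  0.2757 0.1722] F [ 0.7 -0.1  0.1] w0.0713 q6 2.26
turn [  0.21   0.26 -17.9 ] shift [ 1.78  4.72 -1.08]
```

step_arm(
  series="0.1 0.1 -1 0.18 0.47 -0.5 0;0.1 0.1 -1 0.14 0.48 -0.4 0;0 0 -1 0.1 0.49 0 0;0 0 -1 0.05 0.5 0 0;0 0 -1 0.01 0.5 0 0",
)

```text
time: 11.77
eef_pos: [0.4837, 0.1826, 0.2218]
ee_rot: [0.002, 0.987, 0.16, 0.015]
contact_force: [0.4, 0.2, -0.8]
width: 0.0877
```

step_arm(
  series="0 0 -1 -0.03 0.5 0 0;0 0 -1 -0.08 0.49 0 0;0 0 -1 -0.12 0.48 0 0;0 0 -1 -0.16 0.47 0 0;0 0 -1 -0.2 0.46 0 0",
)

```text
time: 12.18
eef_pos: [0.5109, 0.0827, 0.224]
ee_rot: [0.005, 0.924, 0.381, 0.016]
contact_force: [0.4, 0.3, -0.4]
width: 0.0878
```

step_arm(
  series="0 0 -1 0 0 0 0;0 0 -1 0 0 0 0;0 0 -1 0 0 0 0;0 0 -1 0 0 0 0;0 0 -1 0 0 0 0",
)

```text
time: 12.6
eef_pos: [0.5121, 0.0785, 0.2243]
ee_rot: [0.009, 0.815, 0.579, 0.015]
contact_force: [0.1, 0.4, -0.2]
width: 0.088
```

```bash
python3 -c "
from h import *
delta([.50,.08,.22],81.6)"
```

```text
t12.60 pos [0.5121 0.0785 0.2243] F [ 0.1  0.4 -0.2] w0.0880 q6 0.47
turn [ 0.37 -0.13 -2.17] shift [-0.07 -0.3   0.1 ]
```

step_arm(
  series="0.2 -0.1 -1 0 0 0 0;0.15 0 -1 0 0 0 0;0 0 0 0 0 0 0",
)

```text
time: 12.85
eef_pos: [0.5118, 0.0788, 0.2243]
ee_rot: [-0.001, 0.758, 0.652, 0.001]
contact_force: [-0.1, -0.5, 0.0]
width: 0.0877
```

```bash
python3 - <<'E'
from h import *
import pickle
delta([.50,.08,.22],81.6)
for n in ('wrist','top','scene'):
    c=snap(n,n+'12.png'); pickle.dump(c,open(n+'12.pkl','wb'))
    b=r.outline_of(n,'pad')[:1]; print(n,[(x['score'],x['position']) for x in b])
E
```

```text
t12.85 pos [0.5118 0.0788 0.2243] F [-0.1 -0.5  0. ] w0.0877 q6 0.28
turn [ 0.01 -0.03 -0.03] shift [-0.01 -0.3   0.11]
wrist [(0.89, [111.7, 254.7])]
top []
scene [(0.81, [207.9, 227.4])]
```

View pics/wrist12.png

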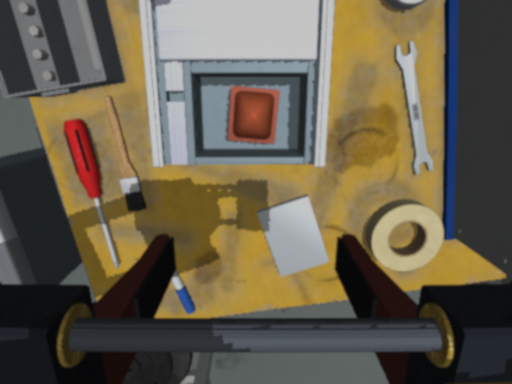

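View pics/scene12.png

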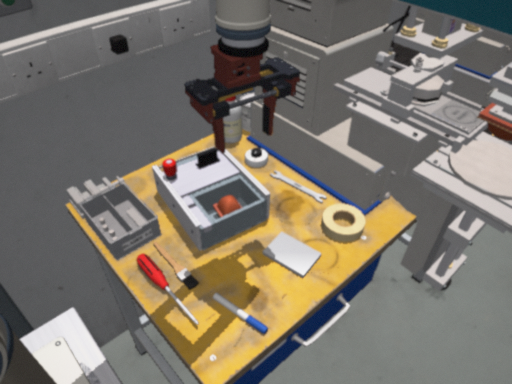

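The cover is open with the knob down, and the pad is in the well at wrist (112,254), turned slightly. The plate is at (236,292). I'll measure the board's corners.

```bash
python3 - <<'E'
import cv2
x=cv2.imread('pics/wrist12.png')[50:170,180:330];cv2.imwrite('pics/w12a.png',cv2.resize(x,None,fx=5,fy=5,interpolation=cv2.INTER_CUBIC))
x=cv2.imread('pics/wrist12.png')[185:285,240:340];cv2.imwrite('pics/w12b.png',cv2.resize(x,None,fx=5,fy=5,interpolation=cv2.INTER_CUBIC))
E
```

```text
(no output)
```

View pics/w12a.png

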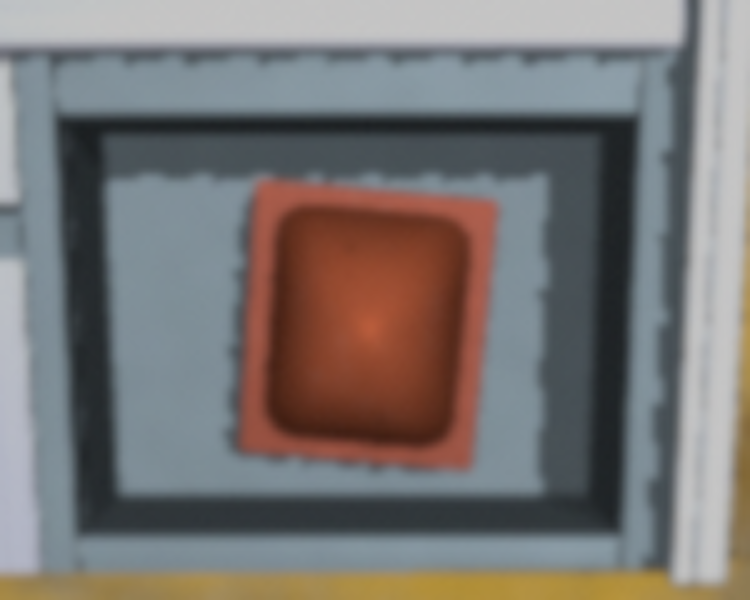

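View pics/w12b.png

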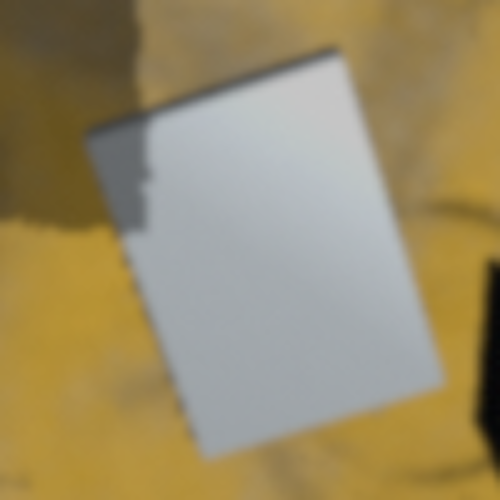

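```bash
python3 - <<'E'
from h import *
import pickle
np.set_printoptions(precision=4,suppress=True)
c=pickle.load(open('wrist12.pkl','rb'))
def quad(pts,r0,c0,z,lab):
    q=np.array([at_z(c,(y/5+r0,x/5+c0),z) for x,y in pts])[:,:2]
    print(lab,q.mean(0),'sides',np.linalg.norm(np.roll(q,-1,0)-q,axis=1))
    d=q[1]-q[0]+q[2]-q[3]; print(' img-right dir deg',np.degrees(np.arctan2(d[1],d[0])), 'up', np.degrees(np.arctan2(*(q[0]-q[3]+q[1]-q[2])[::-1])))
quad([(258,180),(499,203),(472,467),(238,450)],50,180,.032,'board')
quad([(92,135),(342,53),(443,383),(207,458)],185,240,.01,'plate')
quad([(60,118),(638,118),(620,532),(80,532)],50,180,.069,'well')
E
```

```text
board [0.5199 0.1398] sides [0.0532 0.0582 0.0539 0.0592]
 img-right dir deg -13.238189760595116 up 76.17997489586055
plate [ 0.55   -0.0252] sides [0.0675 0.0992 0.0678 0.1   ]
 img-right dir deg 10.89554068731392 up 100.24408020416033
well [0.5168 0.1414] sides [0.1135 0.082  0.1135 0.082 ]
 img-right dir deg -8.581749497167339 up 81.32837973495515
```

```bash
python3 - <<'E'
import cv2
x=cv2.imread('pics/scene12.png')[170:230,190:275];cv2.imwrite('pics/s12a.png',cv2.resize(x,None,fx=8,fy=8,interpolation=cv2.INTER_CUBIC))
x=cv2.imread('pics/top12.png')[150:270,140:330];cv2.imwrite('pics/t12a.png',cv2.resize(x,None,fx=4,fy=4,interpolation=cv2.INTER_CUBIC))
E
```

```text
(no output)
```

View pics/s12a.png

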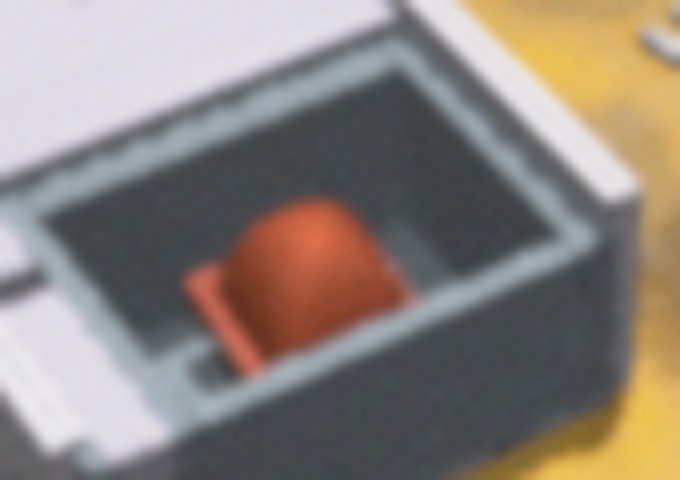

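View pics/t12a.png

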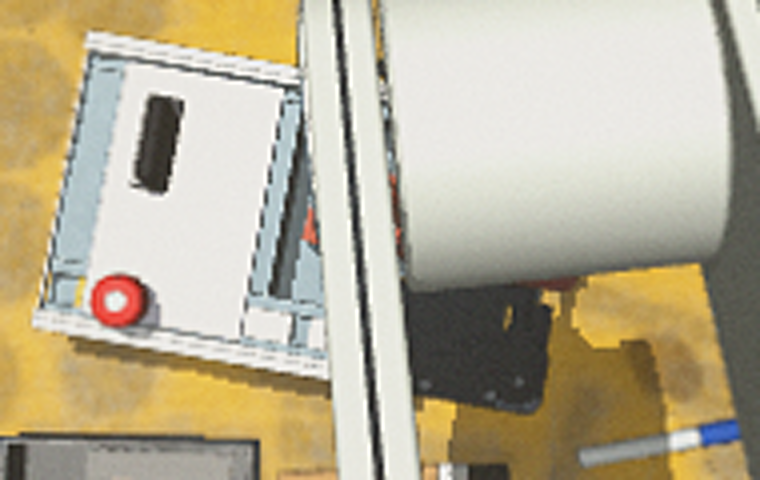

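```bash
python3 - <<'E'
from h import *
import pickle
np.set_printoptions(precision=4,suppress=True)
c=pickle.load(open('wrist12.pkl','rb'));s=pickle.load(open('scene12.pkl','rb'))
print(at_z(s,(170+280/8,190+187/8),.032), at_z(c,(180/5+50,258/5+180),.032))
print('well corner -x+y', [at_z(s,(170+218/8,190+45/8),z)[:2] for z in(.06,.069)], at_z(c,(50+118/5,180+60/5),.069))
print('well corner +x-y', [at_z(s,(170+240/8,190+558/8),z)[:2] for z in(.06,.069)], at_z(c,(50+532/5,180+620/5),.069))
print('apex',at_z(s,(170+205/8,190+315/8),.066)[:2],at_z(c,(50+328/5,180+370/5),.066)[:2])
print('tri well',tri([(s,(170+218/8,190+45/8)),(c,(50+118/5,180+60/5))]),tri([(s,(170+240/8,190+558/8)),(c,(50+532/5,180+620/5))]))
E
```

```text
[0.4987 0.1729 0.032 ] [0.5011 0.1746 0.032 ]
well corner -x+y [array([0.468 , 0.1937]), array([0.463 , 0.1853])] [0.4669 0.1904 0.069 ]
well corner +x-y [array([0.567, 0.095]), array([0.5605, 0.088 ])] [0.5667 0.0924 0.069 ]
apex [0.5226 0.1439] [0.521  0.1413]
tri well [0.4661 0.1908 0.0633] [0.5662 0.0921 0.063 ]
```

```bash
python3 -c "
from h import *
delta([.519,.139,.12],76.6)"
```

```text
t13.15 pos [0.5114 0.0787 0.2243] F [-0.4 -0.9  0.8] w0.0879 q6 0.28
turn [ 0.01 -0.03  0.92] shift [ 1.51 -0.04  2.61]
```

step_arm(
  series="0 0 0.9 0.75 0 0.3 45;0 0 0 0.75 0.05 0.3 45;0 0 0 0 0 0.9 45;0 0 0 0 0 0.9 45;0 0 0 0 0 0 45",
)

```text
time: 13.57
eef_pos: [0.5291, 0.1402, 0.1291]
ee_rot: [0.002, 0.788, 0.616, 0.006]
contact_force: [-1.3, -0.9, -0.1]
width: 0.0719
```

```bash
python3 - <<'E'
from h import *
import pickle
delta([.519,.139,.007],76.6)
c=snap('wrist','w13.png'); pickle.dump(c,open('w13.pkl','wb'))
s=r.read_state();q=s['ee_rot'];R=Ro.from_quat([q[1],q[2],q[3],q[0]])
print(proj(c,[s['eef_pos']+R.apply([0,0,-.019]),s['eef_pos']+R.apply([0,.035,-.019]),[.519,.139,.032],[.519,.139,.066]]))
E
```

```text
t13.57 pos [0.5291 0.1402 0.1291] F [-1.3 -0.9 -0.1] w0.0719 q6 0.48
turn [ 0.12 -0.08 -0.1 ] shift [-0.11 -0.27  3.05]
[[249.43356723 256.18531738]
 [249.40177831 319.33603265]
 [195.82482972 242.63248998]
 [207.75070395 241.57975187]]
```

View pics/w13.png

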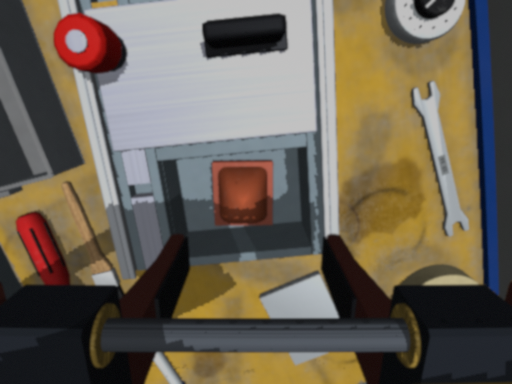

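step_arm(
  series="0.1 -0.07 -0.1 -0.11 -0.27 0.3 45;0 0 0 0 0 0.6 45;0 0 0 0 0 0.5 45;0 0 0 0 0 0 45",
)

```text
time: 13.95
eef_pos: [0.5237, 0.1392, 0.0819]
ee_rot: [0.003, 0.786, 0.619, 0.006]
contact_force: [-0.8, -1.1, 0.1]
width: 0.0725
```

```bash
cat > v.py <<'E'
from h import *
import sys
P=[float(x) for x in sys.argv[2:5]]
delta(P,float(sys.argv[5]))
snap('wrist',sys.argv[1]+'w.png'); snap('scene',sys.argv[1]+'s.png')
x=cv2.imread('pics/'+sys.argv[1]+'s.png')[130:280,140:340];cv2.imwrite('pics/'+sys.argv[1]+'s.png',cv2.resize(x,None,fx=4,fy=4,interpolation=cv2.INTER_CUBIC))
E
python3 v.py p1 .519 .139 .007 76.6
```

```text
t13.95 pos [0.5237 0.1392 0.0819] F [-0.8 -1.1  0.1] w0.0725 q6 0.47
turn [ 0.14 -0.07 -0.03] shift [-0.04 -0.14  1.87]
```

View pics/p1w.png

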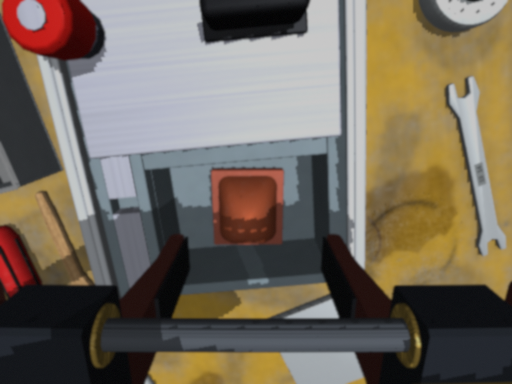

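View pics/p1s.png

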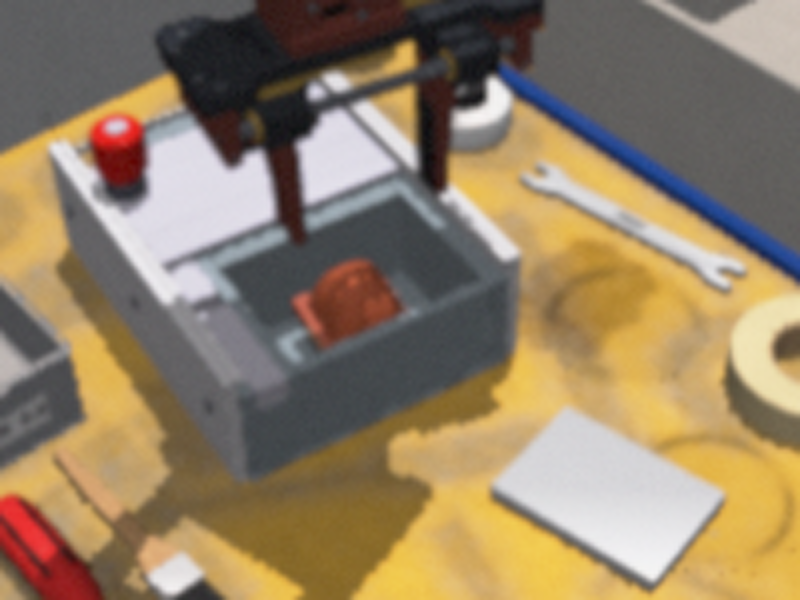

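step_arm(
  series="0.12 -0.07 0 -0.03 -0.15 0.4 45;0 0 0 0 0 0.4 45;0 0 0 0 0 0.3 45;0 0 0 0 0 0 45",
)

```text
time: 14.38
eef_pos: [0.5249, 0.141, 0.0446]
ee_rot: [0.004, 0.786, 0.618, 0.007]
contact_force: [0.4, -0.4, -0.2]
width: 0.0723
```

```bash
python3 v.py p2 .519 .139 .007 76.6
```

```text
t14.38 pos [0.5249 0.141  0.0446] F [ 0.4 -0.4 -0.2] w0.0723 q6 0.48
turn [ 0.16 -0.07 -0.05] shift [-0.09 -0.14  0.94]
```

View pics/p2w.png

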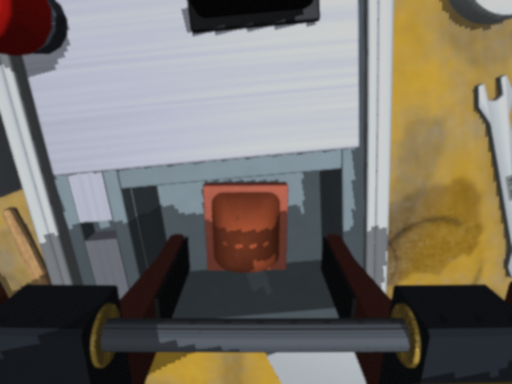

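View pics/p2s.png

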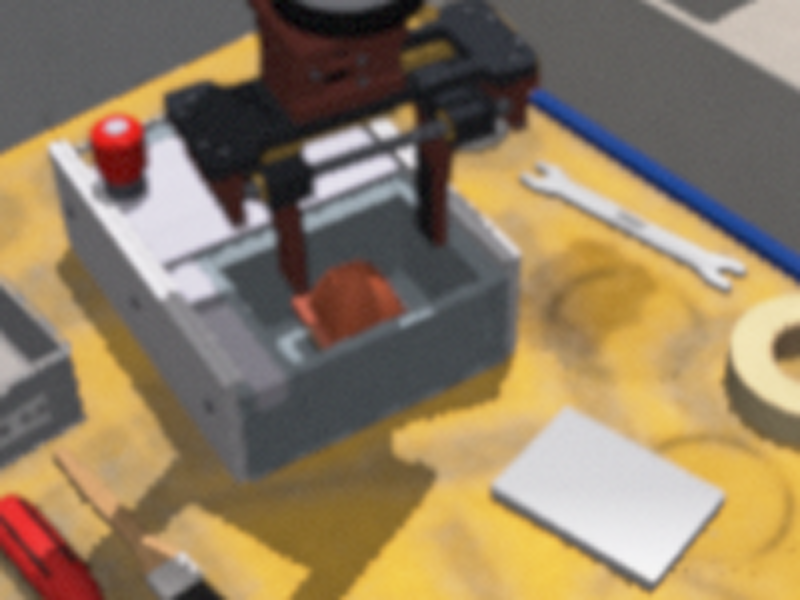

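step_arm(
  series="0.25 -0.1 0 -0.05 -0.2 0 45;0.1 0 0 -0.03 -0.05 0 45;0 0 0 0 0 0 45",
)

```text
time: 14.73
eef_pos: [0.5152, 0.1407, 0.0474]
ee_rot: [-0.006, 0.786, 0.618, -0.006]
contact_force: [1.1, -0.4, 0.0]
width: 0.0724
```

```bash
python3 v.py p3 .519 .139 .007 76.6
```

```text
t14.73 pos [0.5152 0.1407 0.0474] F [ 1.1 -0.4  0. ] w0.0724 q6 0.47
turn [-0.19  0.02 -0.05] shift [-0.02  0.12  1.01]
```

View pics/p3w.png

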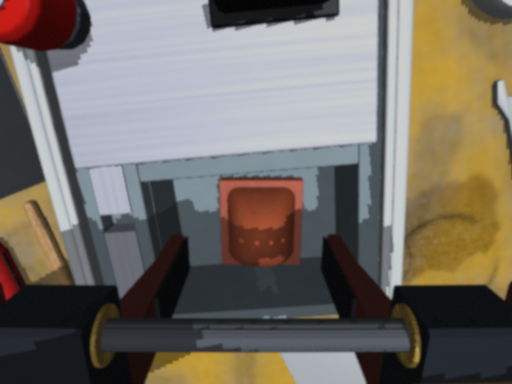

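step_arm(
  series="-0.15 0 0 -0.02 0.08 0.1 45;0 0 0 0 0 0.3 45;0 0 0 0 0 0.3 45;0 0 0 0 0 0 45",
)

```text
time: 15.17
eef_pos: [0.5198, 0.1392, 0.0182]
ee_rot: [0.001, 0.786, 0.618, 0.001]
contact_force: [0.0, -0.1, -1.4]
width: 0.0722
```

```bash
python3 v.py p4 .519 .139 .007 76.6
```

```text
t15.17 pos [0.5198 0.1392 0.0182] F [ 0.  -0.1 -1.4] w0.0722 q6 0.48
turn [ 0.03 -0.   -0.05] shift [-0.01 -0.02  0.28]
```

View pics/p4w.png

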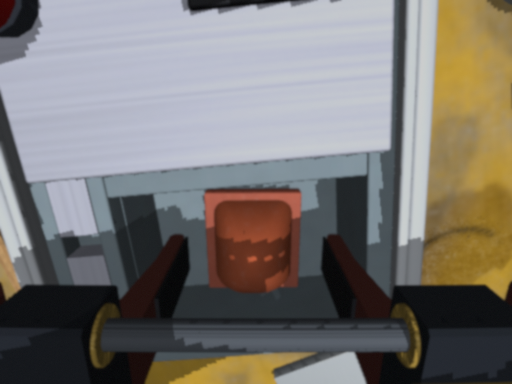

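View pics/p4s.png

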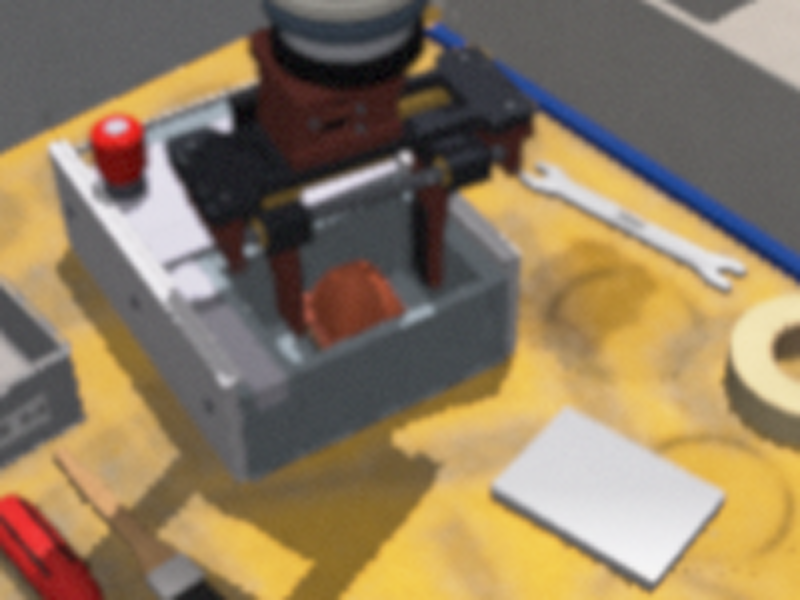

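step_arm(
  series="0 0 0 0 0 0.15 45;0 0 0 0 0 0.13 45;0 0 0 0 0 0 45",
)

```text
time: 15.52
eef_pos: [0.5211, 0.1396, 0.0078]
ee_rot: [0.001, 0.786, 0.618, 0.002]
contact_force: [0.1, -0.1, 0.6]
width: 0.0728
```

```bash
python3 v.py p5 .519 .139 .007 76.6
```

```text
t15.52 pos [0.5211 0.1396 0.0078] F [ 0.1 -0.1  0.6] w0.0728 q6 0.48
turn [ 0.05 -0.01 -0.05] shift [-0.03 -0.05  0.02]
```

View pics/p5s.png

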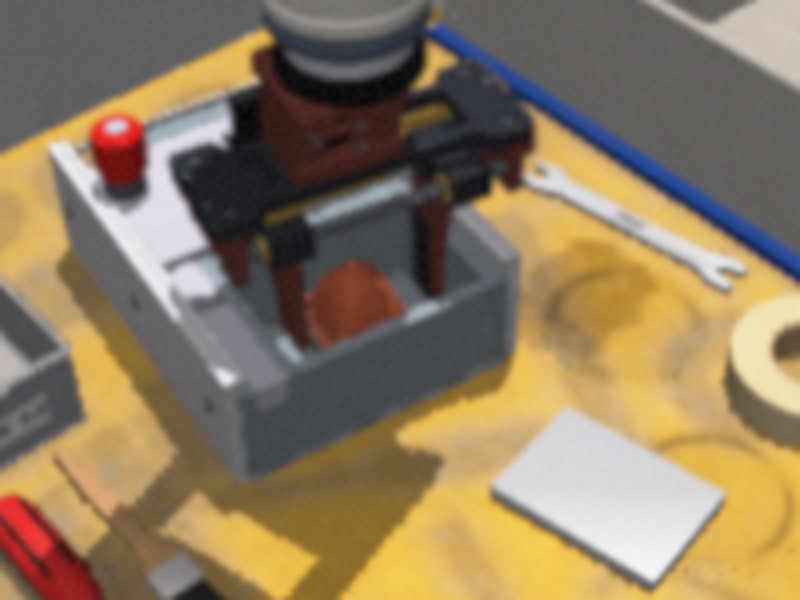

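View pics/p5w.png

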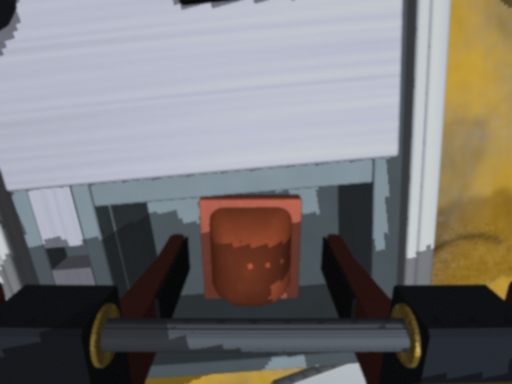

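```bash
python3 - <<'E'
from h import *
s=r.read_state();c=r.camera('scene')
q=s['ee_rot'];R=Ro.from_quat([q[1],q[2],q[3],q[0]])
x0,y0,f=200,170,9
x=cv2.resize(c['color'][170:230,200:275,::-1],None,fx=f,fy=f,interpolation=cv2.INTER_CUBIC)
def dot(P,col):
    rc=proj(c,P)[0];cv2.circle(x,(int((rc[1]-x0+.5)*f),int((rc[0]-y0+.5)*f)),3,col,-1)
h=s['width']/2
for sg in (-1,1):
  for X in (-.01,.01):
   for z,col in ((-.010,(0,255,0)),(-.019,(255,0,0)),(-.03,(0,255,255))): dot(s['eef_pos']+R.apply([X,sg*h,z]),col)
cv2.imwrite('pics/p6.png',x)
E
```

```text
(no output)
```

View pics/p6.png

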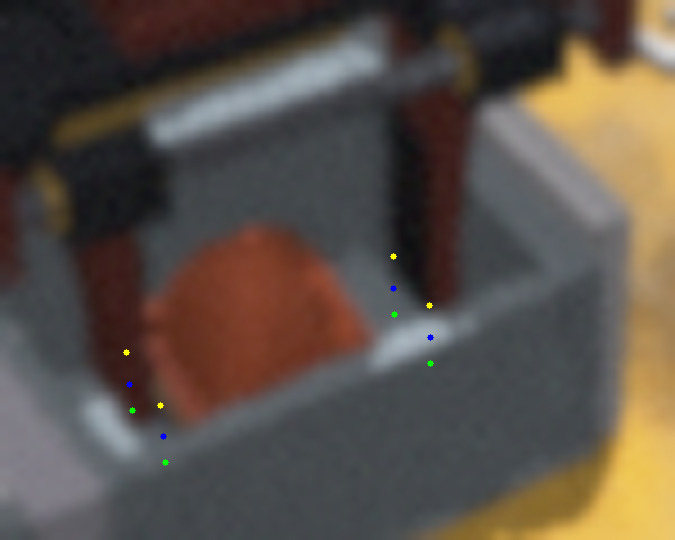

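```bash
python3 - <<'E'
from h import *
s=r.read_state();c=r.camera('scene')
q=s['ee_rot'];R=Ro.from_quat([q[1],q[2],q[3],q[0]])
x0,y0,f=170,140,6
x=cv2.resize(c['color'][140:230,170:290,::-1],None,fx=f,fy=f,interpolation=cv2.INTER_CUBIC)
def dot(P,col):
    rc=proj(c,P)[0];cv2.circle(x,(int((rc[1]-x0+.5)*f),int((rc[0]-y0+.5)*f)),2,col,-1)
for sg in (-1,1):
   for X,col in ((-.0375,(0,255,0)),(.0375,(0,255,255))):
     for z in (-.08,-.09,-.1): dot(s['eef_pos']+R.apply([X,sg*.089,z]),col)
cv2.imwrite('pics/p7.png',x)
E
```

View pics/p7.png

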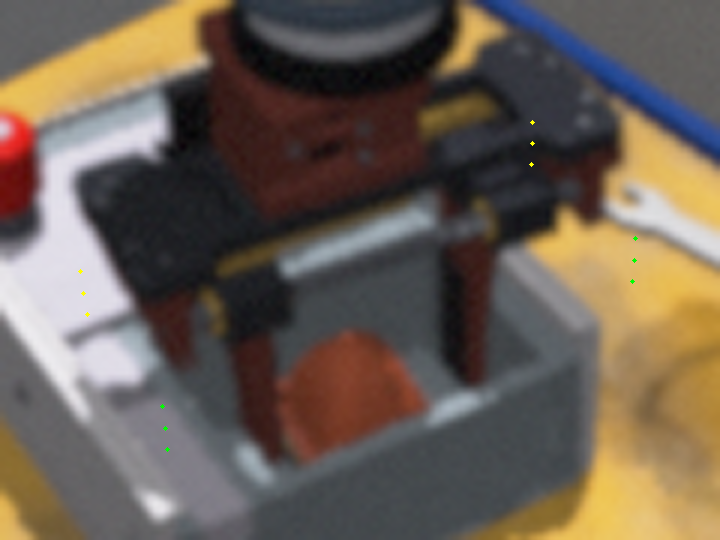

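```bash
python3 - <<'E'
from h import *
from scipy.optimize import least_squares
s=r.read_state();c=r.camera('scene')
q=s['ee_rot'];R=Ro.from_quat([q[1],q[2],q[3],q[0]])
def fit(L,Rr,f=6,x0=170,y0=140):
    o=[np.array([p[1]/f-.5+y0,p[0]/f-.5+x0]) for p in (L,Rr)]
    fun=lambda v:np.concatenate([proj(c,s['eef_pos']+R.apply([v[0],sg*v[1],-v[2]]))[0]-oo for sg,oo in zip((-1,1),o)])
    a=least_squares(fun,[0,.07,.08]); print(np.round(a.x,4),np.round(a.fun,2))
fit((180,362),(590,220)); print('finger tip inner corner'); fit((277,462),(487,378)); fit((244,445),(455,378))
E
```

```text
[-0.0255  0.0774  0.1044] [ 0.09  0.03 -0.1  -0.03]
finger tip inner corner
[-0.0144  0.0428  0.0319] [-0.47 -0.17  0.48  0.18]
[0.0151 0.0433 0.0103] [ 0.74  0.27 -0.76 -0.28]
```

The fits show the real tips about 30 mm above the reported TCP at this opening (about z=0.037), which is above the board. The body has over 20 mm of spare height, so I'll go 10 mm lower.

step_arm(
  series="0.05 0 0 0 -0.04 0.13 45;0 0 0 0 0 0.12 45;0 0 0 0 0 0 45",
)

```text
time: 16.02
eef_pos: [0.5207, 0.1403, -0.0012]
ee_rot: [0.0, 0.786, 0.618, 0.002]
contact_force: [-0.3, -0.6, 0.4]
width: 0.0723
```

```bash
python3 v.py p8 .519 .139 -.002 76.6
```

```text
t16.02 pos [ 0.5207  0.1403 -0.0012] F [-0.3 -0.6  0.4] w0.0723 q6 0.48
turn [ 0.03 -0.03 -0.05] shift [-0.04 -0.03  0.02]
```

View pics/p8s.png

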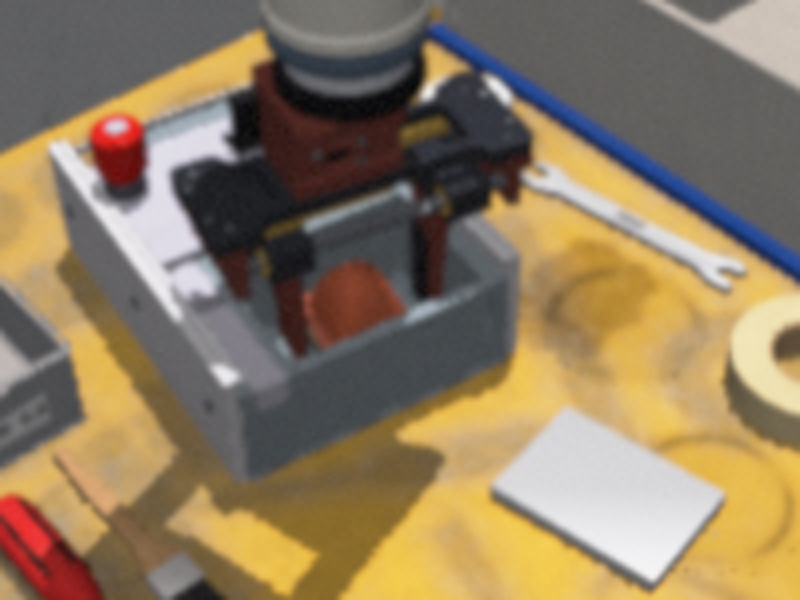

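View pics/p8w.png

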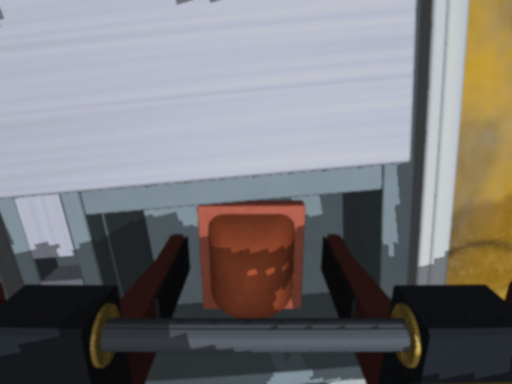

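step_arm(
  series="0 0 0 -0.02 -0.03 0.13 45;0 0 0 0 0 0 80;0 0 0 0 0 0 110;0 0 0 0 0 0 110",
)

```text
time: 16.45
eef_pos: [0.5194, 0.1398, -0.0066]
ee_rot: [0.0, 0.786, 0.618, 0.002]
contact_force: [0.5, 0.4, 0.2]
width: 0.0559
```

step_arm(
  series="0 0 0 0 0 0 160;0 0 0 0 0 0 160",
)

```text
time: 16.62
eef_pos: [0.5194, 0.1398, -0.0066]
ee_rot: [0.0, 0.786, 0.618, 0.002]
contact_force: [0.5, 0.9, -0.2]
width: 0.0538
```

```bash
python3 v.py p9 .519 .139 -.006 76.6
```

```text
t16.62 pos [ 0.5194  0.1398 -0.0066] F [ 0.5  0.9 -0.2] w0.0538 q6 0.48
turn [ 0.03 -0.03 -0.05] shift [-0.02 -0.   -0.02]
```

View pics/p9w.png

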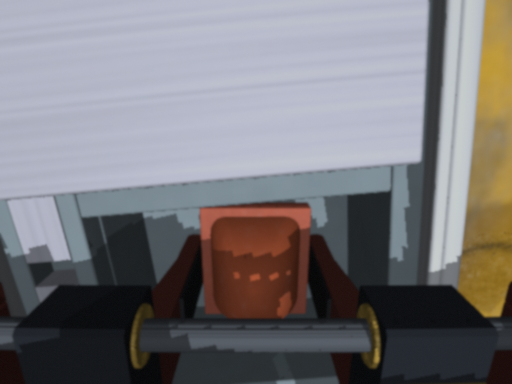

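step_arm(
  series="0 0 0 0 0 0 255;0 0 0 0 0 -0.1 255;0 0 0 0 0 -0.2 255;0 0 0 0 0 -0.3 255;0 0 0 0 0 0 255",
)

```text
time: 17.13
eef_pos: [0.5186, 0.1396, 0.0191]
ee_rot: [-0.0, 0.786, 0.618, 0.001]
contact_force: [1.0, 0.4, -0.7]
width: 0.0538
```

```bash
python3 v.py p10 .519 .139 .12 76.6
```

```text
t17.13 pos [0.5186 0.1396 0.0191] F [ 1.   0.4 -0.7] w0.0538 q6 0.48
turn [ 0.01 -0.02 -0.05] shift [-0.01  0.02 -2.52]
```

View pics/p10s.png

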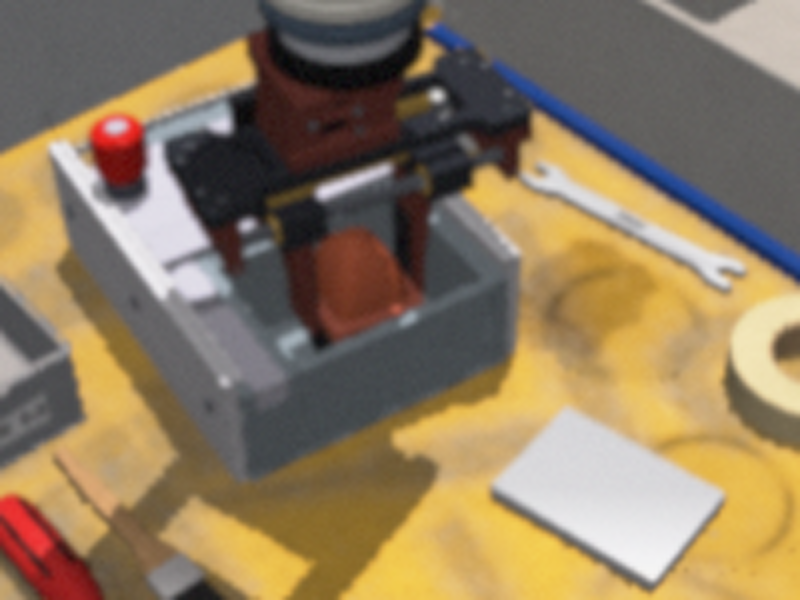

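View pics/p10w.png

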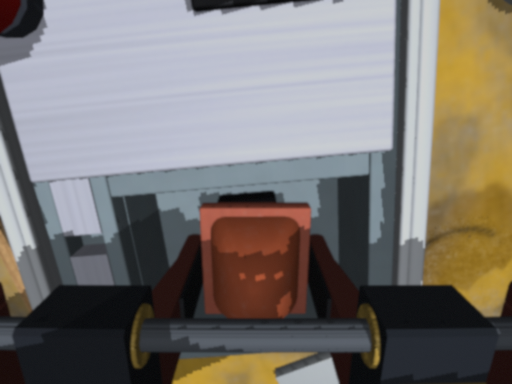

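step_arm(
  series="0 0 0 0 0 -0.7 255;0 0 0 0 0 -0.9 255;0 0 0 0 0 -0.9 255;0 0 0 0 0 -0.3 255;0 0 0 0 0 0 255",
)

```text
time: 17.65
eef_pos: [0.5154, 0.1386, 0.1321]
ee_rot: [-0.002, 0.786, 0.618, -0.002]
contact_force: [-0.7, -0.1, -2.3]
width: 0.0537
```

```bash
python3 v.py p11 .547 -.027 .12 100.5
```

```text
t17.65 pos [0.5154 0.1386 0.1321] F [-0.7 -0.1 -2.3] w0.0537 q6 0.48
turn [-0.07  0.   -4.83] shift [-3.84  1.75  0.3 ]
```

step_arm(
  series="0 0 -1 -0.5 0.23 0 255;0 0 -1 -0.56 0.2 0 255;0 0 -1 -0.58 0.15 0 255;0 0 -1 -0.59 0.1 0 255;0 0 -0.8 -0.6 0.05 0 255",
)

```text
time: 18.17
eef_pos: [0.532, 0.0225, 0.121]
ee_rot: [-0.008, 0.631, 0.776, -0.007]
contact_force: [0.2, -0.6, -1.3]
width: 0.0534
```

```bash
python3 v.py p11 .547 -.027 .12 100.5
```

```text
t18.17 pos [0.532  0.0225 0.121 ] F [ 0.2 -0.6 -1.3] w0.0534 q6 -0.18
turn [-0.24 -0.03  0.24] shift [-1.29  0.12  0.02]
```

step_arm(
  series="-0.15 0 0.2 -0.6 0.06 0 255;-0.08 0 0 -0.55 0.05 0 255;0 0 0 -0.1 0 0 255;0 0 0 0 0 0 255",
)

```text
time: 18.6
eef_pos: [0.5423, -0.0277, 0.1139]
ee_rot: [-0.006, 0.643, 0.766, -0.002]
contact_force: [-0.3, 0.1, -0.8]
width: 0.0534
```

```bash
python3 v.py p11 .547 -.027 .12 100.5
```

```text
t18.60 pos [ 0.5423 -0.0277  0.1139] F [-0.3  0.1 -0.8] w0.0534 q6 -0.25
turn [-0.13 -0.07 -0.1 ] shift [-0.    0.12 -0.15]
```

View pics/p11w.png

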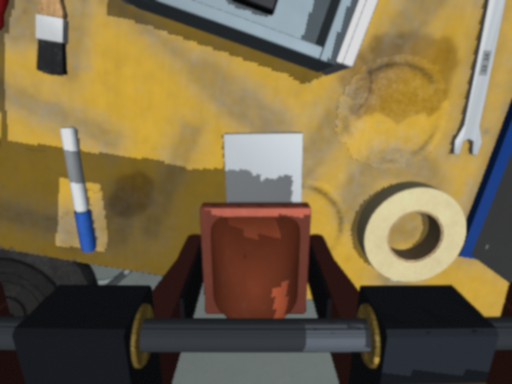

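View pics/p11s.png

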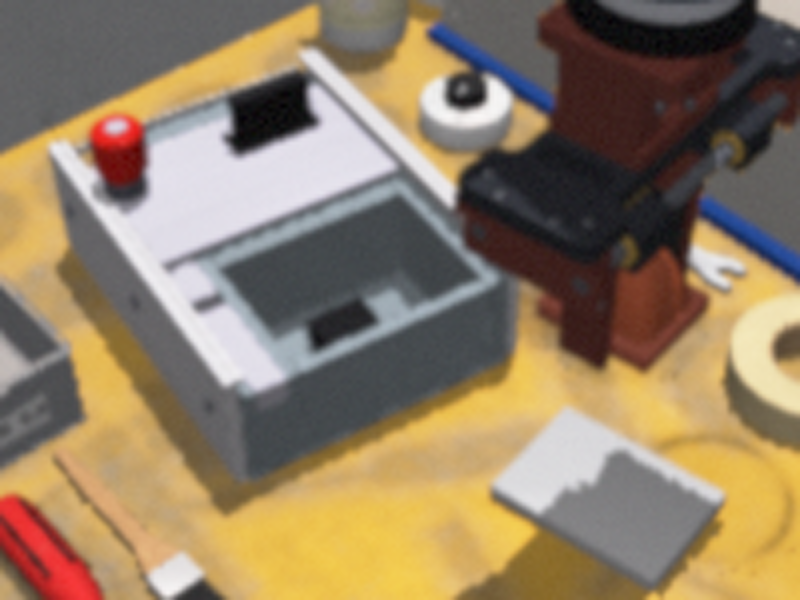

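```bash
python3 - <<'E'
from h import *
c=r.camera('wrist');s=r.read_state()
x=c['color'][115:215,200:320,::-1];cv2.imwrite('pics/p12.png',cv2.resize(x,None,fx=6,fy=6,interpolation=cv2.INTER_CUBIC))
np.set_printoptions(precision=4,suppress=True)
a=at_z(c,(133,223.5),.01);b=at_z(c,(132.5,302),.01);print(a,b,np.linalg.norm(a-b),np.degrees(np.arctan2(*(b-a)[1::-1])))
m=(a+b)/2; d=(b-a)[:2]/np.linalg.norm(b-a); n=np.array([d[1],-d[0]]); print('plate ctr',m[:2]+n*.05)
E
```

```text
[0.5055 0.0187 0.01  ] [0.5731 0.0312 0.01  ] 0.06876182859664179 10.497598179236254
plate ctr [ 0.5484 -0.0242]
```

View pics/p12.png

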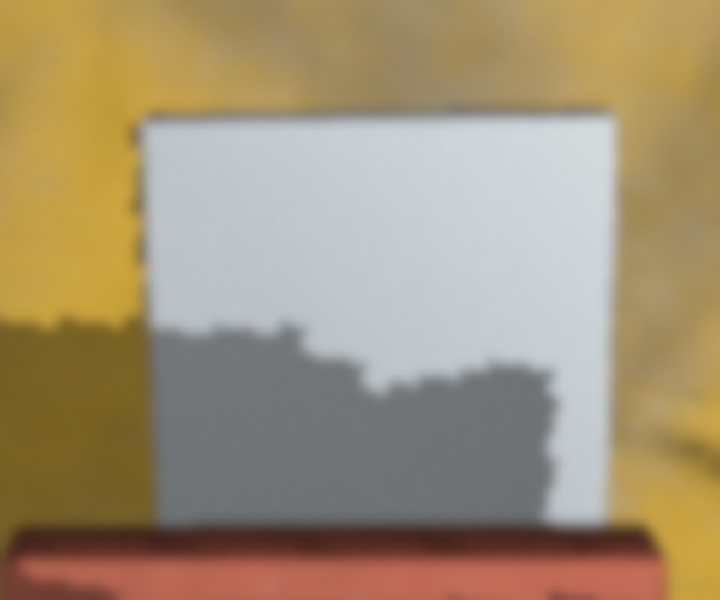

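```bash
python3 - <<'E'
from h import *
c=r.camera('scene');s=r.read_state()
x=c['color'][185:230,255:330,::-1];x=cv2.resize(x,None,fx=10,fy=10,interpolation=cv2.INTER_CUBIC)
q=s['ee_rot'];R=Ro.from_quat([q[1],q[2],q[3],q[0]])
def dot(P,col):
    rc=proj(c,P)[0];cv2.circle(x,(int((rc[1]-255+.5)*10),int((rc[0]-185+.5)*10)),3,col,-1)
# board corners predicted: bottom z = eef+.0286
for X in (-.03,.03):
  for Y in (-.027,.027):
    for z,col in ((-.0286,(0,255,0)),(-.0386,(255,0,0))): dot(s['eef_pos']+R.apply([X,Y,z]),col)
for X in (-.01,.01): dot(s['eef_pos']+R.apply([X,-.027,-.0286]),(0,255,255))
cv2.imwrite('pics/p13.png',x)
E
```

```text
(no output)
```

View pics/p13.png

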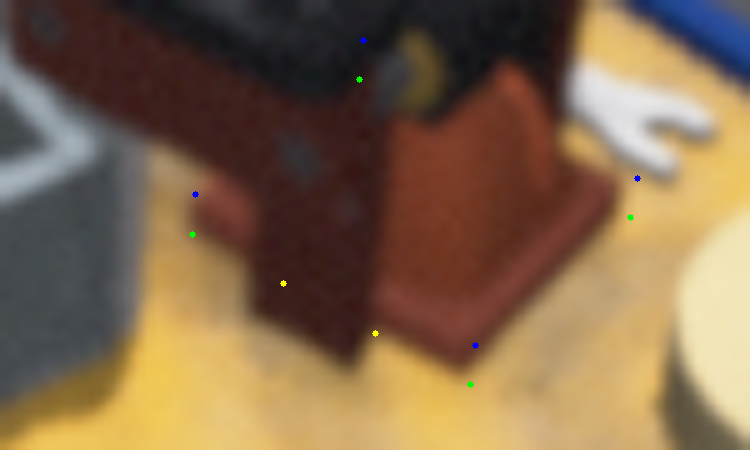

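```bash
python3 -c "
from h import *
delta([.548,-.026,.01],100.5)"
```

```text
t18.80 pos [ 0.5427 -0.0264  0.1149] F [ 0.4  0.9 -2.3] w0.0533 q6 -0.25
turn [-0.11 -0.06 -0.07] shift [-0.03  0.16  2.62]
```

step_arm(
  series="-0.1 -0.05 -0.07 0 0.14 0.5 255;0 0 0 0 0 0.6 255;0 0 0 0 0 0.6 255;0 0 0 0 0 0.4 255;0 0 0 0 0 0 255",
)

```text
time: 19.22
eef_pos: [0.5507, -0.0201, 0.0304]
ee_rot: [0.002, 0.637, 0.771, 0.002]
contact_force: [-0.3, -0.7, -2.4]
width: 0.0535
```

```bash
python3 v.py p14 .548 -.026 .01 100.5
```

```text
t19.22 pos [ 0.5507 -0.0201  0.0304] F [-0.3 -0.7 -2.4] w0.0535 q6 -0.25
turn [0.07 0.   0.06] shift [-0.13 -0.1   0.51]
```

View pics/p14w.png

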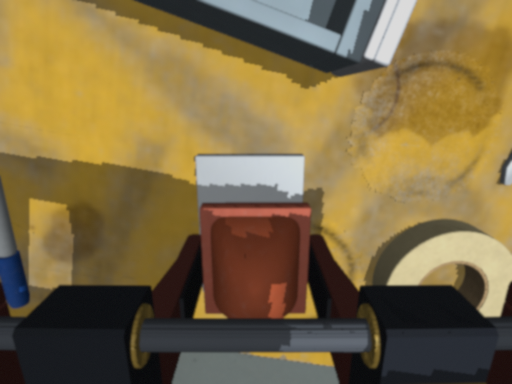

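step_arm(
  series="0.04 0 0.05 -0.12 -0.09 0.15 255;0 0 0 0 0 0.2 255;0 0 0 0 0 0 255",
)

```text
time: 19.57
eef_pos: [0.552, -0.0255, 0.021]
ee_rot: [0.004, 0.639, 0.769, 0.003]
contact_force: [0.1, 0.2, -1.3]
width: 0.0538
```

```bash
python3 v.py p15 .548 -.026 -.016 100.5
python3 - <<'E'
from h import *
r.camera('wrist') and None
E
```

```text
t19.57 pos [ 0.552  -0.0255  0.021 ] F [ 0.1  0.2 -1.3] w0.0538 q6 -0.25
turn [0.12 0.03 0.02] shift [ 0.01 -0.11  0.92]
```

View pics/p15w.png

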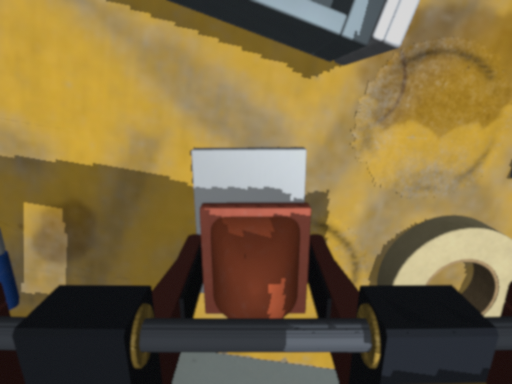

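View pics/p15s.png

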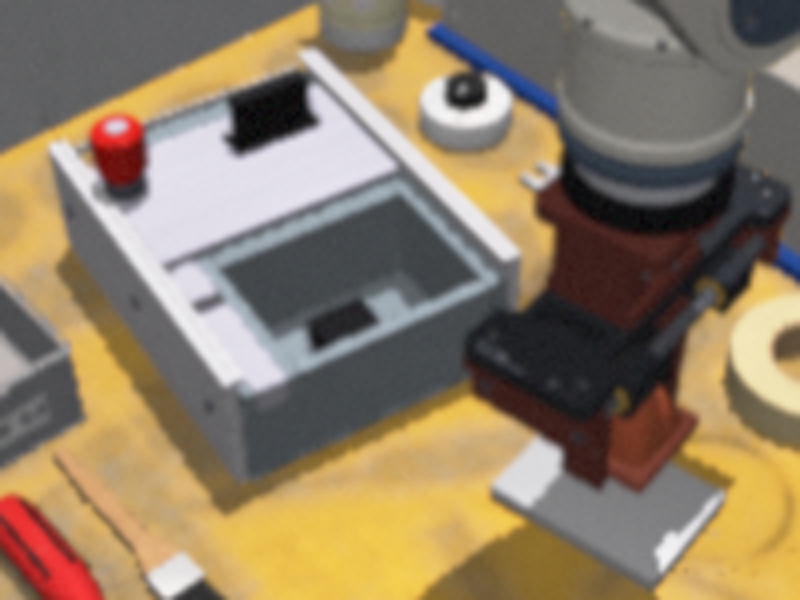

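step_arm(
  series="0.12 0.03 0 0 -0.11 0.15 255;0.03 0 0 0 -0.02 0.2 255;0 0 0 0 0 0 255",
)

```text
time: 19.97
eef_pos: [0.548, -0.0268, 0.0079]
ee_rot: [-0.0, 0.639, 0.769, -0.0]
contact_force: [-1.2, 0.1, -1.5]
width: 0.0536
```

```bash
python3 v.py p16 .548 -.026 -.016 100.5
```

```text
t19.97 pos [ 0.548  -0.0268  0.0079] F [-1.2  0.1 -1.5] w0.0536 q6 -0.25
turn [-0.    0.    0.02] shift [0.02 0.   0.6 ]
```

View pics/p16w.png

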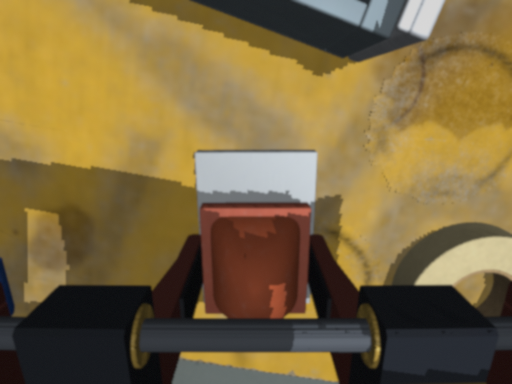

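step_arm(
  series="0 0 0 0 0 0.3 255;0 0 0 0 0 0.2 255;0 0 0 0 0 0 255",
)

```text
time: 20.32
eef_pos: [0.5492, -0.0268, -0.0128]
ee_rot: [0.001, 0.639, 0.769, 0.001]
contact_force: [0.1, -0.0, -1.6]
width: 0.0539
```

```bash
python3 v.py p17 .548 -.026 -.0186 100.5
```

```text
t20.32 pos [ 0.5492 -0.0268 -0.0128] F [ 0.1 -0.  -1.6] w0.0539 q6 -0.25
turn [0.02 0.01 0.02] shift [ 0.03 -0.03  0.14]
```

View pics/p17s.png

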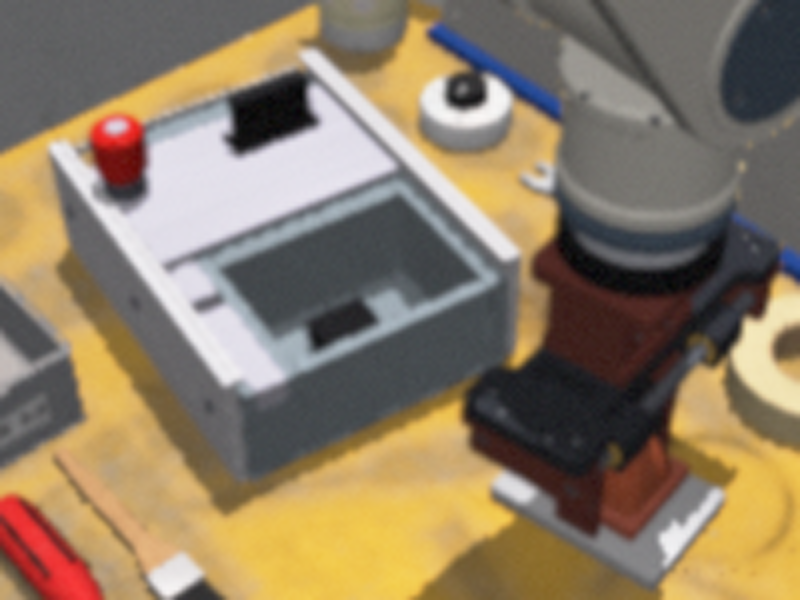

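View pics/p17w.png

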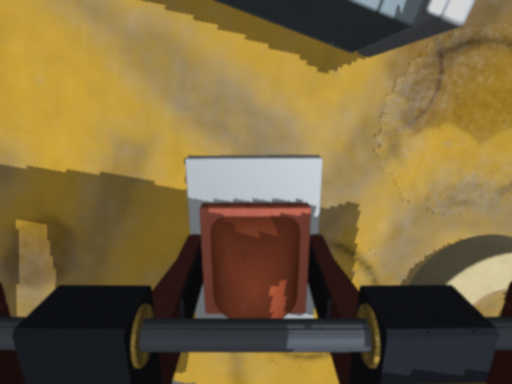

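```bash
python3 - <<'E'
from h import *
c=r.camera('wrist');s=r.read_state();q=s['ee_rot'];R=Ro.from_quat([q[1],q[2],q[3],q[0]])
for lab,rc,z in (('plate far',(157.5,254),.01),('board far',(205,255),.0258),('plate near?',(318,255),.01)):
    print(lab,np.round(R.inv().apply(at_z(c,rc,z)-s['eef_pos']),4))
x=c['color'][140:330,170:340,::-1];cv2.imwrite('pics/p18.png',cv2.resize(x,None,fx=3.5,fy=3.1,interpolation=cv2.INTER_CUBIC))
E
```

```text
plate far [ 0.0517 -0.0003 -0.0216]
board far [ 0.0316  0.0002 -0.0374]
plate near? [-0.0446  0.0002 -0.0215]
```

View pics/p18.png

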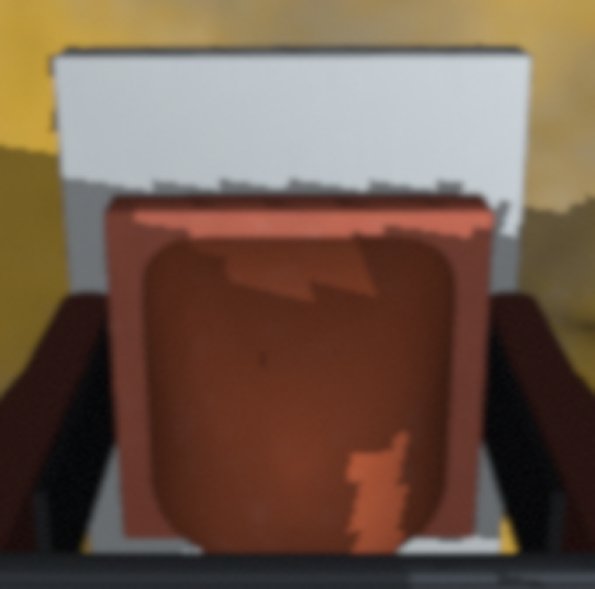

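step_arm(
  series="0 0 0 0 0 0.08 255;0 0 0 0 0 0 255",
)

```text
time: 20.63
eef_pos: [0.5505, -0.0269, -0.0145]
ee_rot: [0.002, 0.639, 0.769, 0.001]
contact_force: [-0.1, -0.1, -1.3]
width: 0.0536
```

step_arm(
  series="0 0 0 0 0 0.04 255;0 0 0 0 0 0 255",
)

```text
time: 20.8
eef_pos: [0.551, -0.0269, -0.0145]
ee_rot: [0.002, 0.639, 0.769, 0.001]
contact_force: [-0.9, 0.6, -1.2]
width: 0.0535
```

step_arm(
  series="0.03 0 0 0 -0.08 0.05 255;0 0 0 0 0 0.06 255",
)

```text
time: 20.97
eef_pos: [0.5509, -0.0272, -0.0152]
ee_rot: [0.003, 0.639, 0.769, 0.002]
contact_force: [-14.5, 0.3, 47.1]
width: 0.0536
```

step_arm(
  series="0 0 0 0 0 0.05 255;0 0 0 0 0 0 255",
)

```text
time: 21.13
eef_pos: [0.5509, -0.0271, -0.014]
ee_rot: [0.003, 0.639, 0.769, 0.002]
contact_force: [0.7, -0.3, -1.8]
width: 0.0537
```

```bash
python3 v.py p19 .548 -.026 -.0186 100.5
```

```text
t21.13 pos [ 0.5509 -0.0271 -0.014 ] F [ 0.7 -0.3 -1.8] w0.0537 q6 -0.25
turn [0.09 0.03 0.01] shift [ 0.04 -0.07  0.11]
```

View pics/p19w.png

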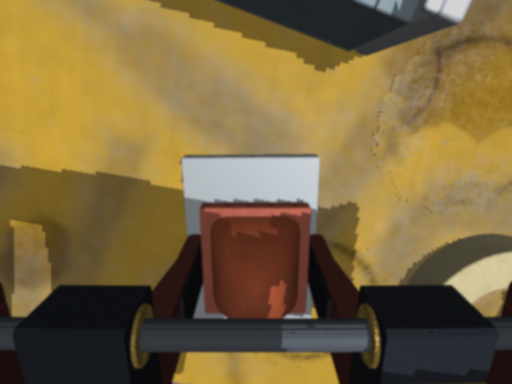

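View pics/p19s.png

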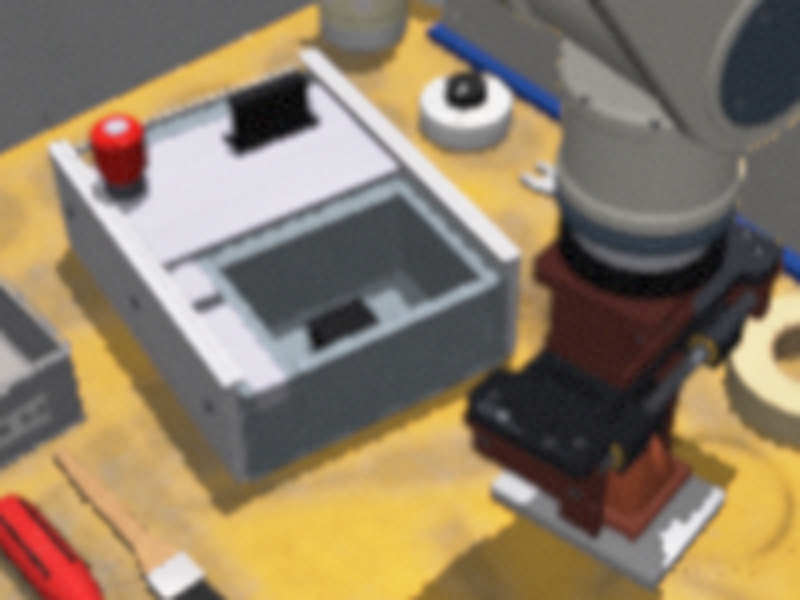

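```bash
python3 - <<'E'
from h import *
c=r.camera('scene');s=r.read_state()
f=9
x=c['color'][225:285,255:330,::-1];x=cv2.resize(x,None,fx=f,fy=f,interpolation=cv2.INTER_CUBIC)
q=s['ee_rot'];R=Ro.from_quat([q[1],q[2],q[3],q[0]])
def dot(P,col):
    rc=proj(c,P)[0];cv2.circle(x,(int((rc[1]-255+.5)*f),int((rc[0]-225+.5)*f)),3,col,-1)
for X in (-.03,.03):
  for Y in (-.027,.027):
    for z,col in ((.01,(0,255,0)),(.02,(255,0,0))):
      P=s['eef_pos']+R.apply([X,Y,0]);P[2]=z; dot(P,col)
cv2.imwrite('pics/p20.png',x)
print(s['contact_force'])
E
```

```text
[-0.94483127 -0.56574451  5.4711428 ]
```

View pics/p20.png

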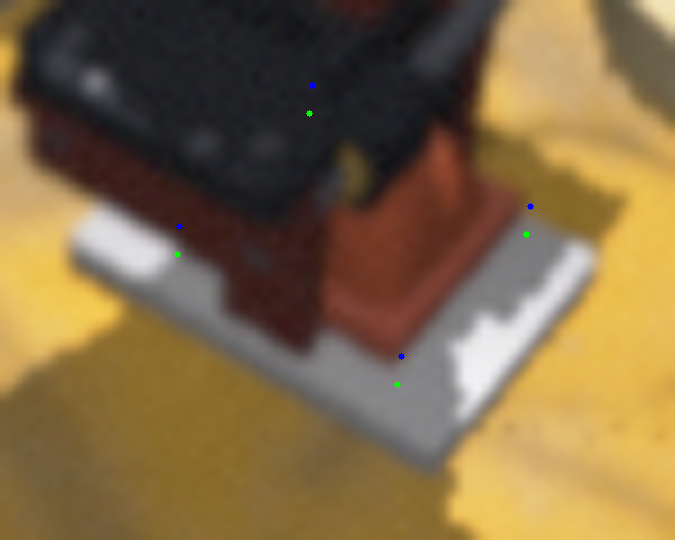

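Every estimate puts the fingertips about 4 mm below the board's underside. They touched the plate first, with the pad still about 4 mm up. I won't drop it: I'll set the pad back on its plinth, where the fingers straddle freely, and regrip higher.

step_arm(
  series="0 0 0 0 0 -0.3 255;0 0 0 0 0 -0.7 255;0 0 0 0 0 -0.9 255;0 0 0 0 0 -0.9 255;0 0 0 0 0 -0.7 255",
)

```text
time: 21.7
eef_pos: [0.5437, -0.0267, 0.124]
ee_rot: [-0.004, 0.639, 0.769, -0.003]
contact_force: [0.3, -0.5, -1.0]
width: 0.0533
```

```bash
python3 -c "
from h import *
delta([.5185,.1395,.12],76.6)"
```

```text
t21.70 pos [ 0.5437 -0.0267  0.124 ] F [ 0.3 -0.5 -1. ] w0.0533 q6 -0.25
turn [-0.1  -0.    4.79] shift [4.2  0.14 0.11]
```

step_arm(
  series="-0.05 0 1 0.5 0 0 255;0 0 1 0.6 -0.03 0 255;0 0 1 0.6 -0.08 0 255;0 0 1 0.58 -0.13 0 255;0 0 0.8 0.57 -0.18 0 255",
)

```text
time: 22.12
eef_pos: [0.5321, 0.0874, 0.1354]
ee_rot: [0.004, 0.792, 0.61, 0.005]
contact_force: [-0.1, -0.1, -1.1]
width: 0.0536
```

```bash
python3 -c "
from h import *
delta([.5185,.1395,.12],76.6)"
```

```text
t22.12 pos [0.5321 0.0874 0.1354] F [-0.1 -0.1 -1.1] w0.0536 q6 0.40
turn [ 0.13 -0.03 -0.29] shift [ 1.17 -0.67  0.38]
```

step_arm(
  series="0.1 0 -0.25 0.6 -0.35 0.1 255;0.05 0 0 0.5 -0.3 0.1 255;0 0 0 0 0 0.3 255;0 0 0 0 0 0 255",
)

```text
time: 22.45
eef_pos: [0.5163, 0.1425, 0.1169]
ee_rot: [-0.001, 0.786, 0.619, 0.002]
contact_force: [-0.7, -0.0, -2.0]
width: 0.0534
```

```bash
python3 v.py q1 .5194 .1398 .03 76.6
```

```text
t22.45 pos [0.5163 0.1425 0.1169] F [-0.7 -0.  -2. ] w0.0534 q6 0.48
turn [-0.   -0.05 -0.03] shift [-0.06  0.09  2.17]
```

View pics/q1w.png

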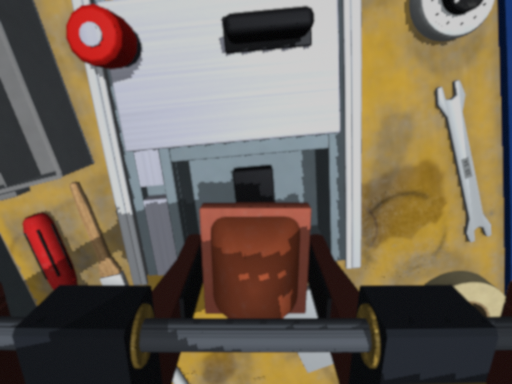

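step_arm(
  series="0 -0.04 0 -0.05 0.07 0.5 255;0 0 0 0 0 0.6 255;0 0 0 0 0 0.6 255;0 0 0 0 0 0.3 255;0 0 0 0 0 0 255",
)

```text
time: 22.97
eef_pos: [0.5254, 0.1348, 0.0393]
ee_rot: [0.002, 0.788, 0.616, 0.005]
contact_force: [-1.5, 0.4, -0.9]
width: 0.0537
```

```bash
python3 v.py q2 .5194 .1398 -.006 76.6
```

```text
t22.97 pos [0.5254 0.1348 0.0393] F [-1.5  0.4 -0.9] w0.0537 q6 0.47
turn [ 0.1  -0.05 -0.12] shift [ 0.08 -0.19  1.13]
```

View pics/q2w.png

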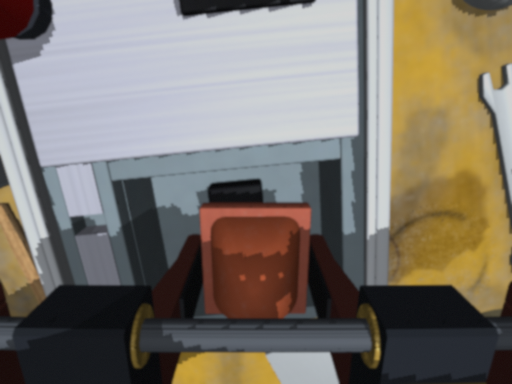

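step_arm(
  series="0.09 -0.04 -0.1 0.08 -0.18 0.1 255;0 0 0 0 0 0.2 255;0 0 0 0 0 0 255",
)

```text
time: 23.32
eef_pos: [0.5224, 0.1399, 0.0314]
ee_rot: [0.002, 0.786, 0.619, 0.004]
contact_force: [-0.1, -0.3, -2.3]
width: 0.0536
```

```bash
python3 v.py q3 .5194 .1398 -.006 76.6
```

```text
t23.32 pos [0.5224 0.1399 0.0314] F [-0.1 -0.3 -2.3] w0.0536 q6 0.48
turn [ 0.08 -0.05 -0.03] shift [-0.02 -0.08  0.93]
```

View pics/q3w.png

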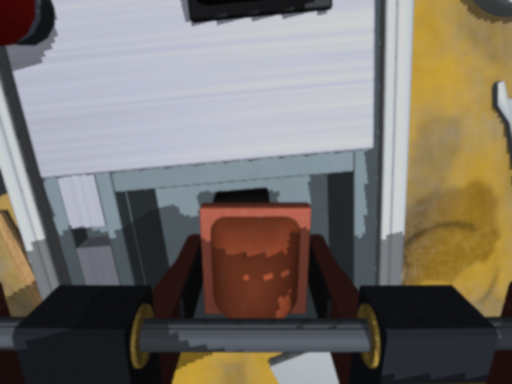

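step_arm(
  series="0.07 -0.04 0 0 -0.08 0.3 255;0 0 0 0 0 0.35 255;0 0 0 0 0 0 255",
)

```text
time: 23.67
eef_pos: [0.5211, 0.1416, 0.006]
ee_rot: [0.001, 0.785, 0.619, 0.002]
contact_force: [-0.5, 1.2, -1.6]
width: 0.0536
```

```bash
python3 v.py q4 .5194 .1398 -.006 76.6
```

```text
t23.67 pos [0.5211 0.1416 0.006 ] F [-0.5  1.2 -1.6] w0.0536 q6 0.48
turn [ 0.05 -0.03 -0.02] shift [-0.05 -0.03  0.3 ]
```

View pics/q4s.png

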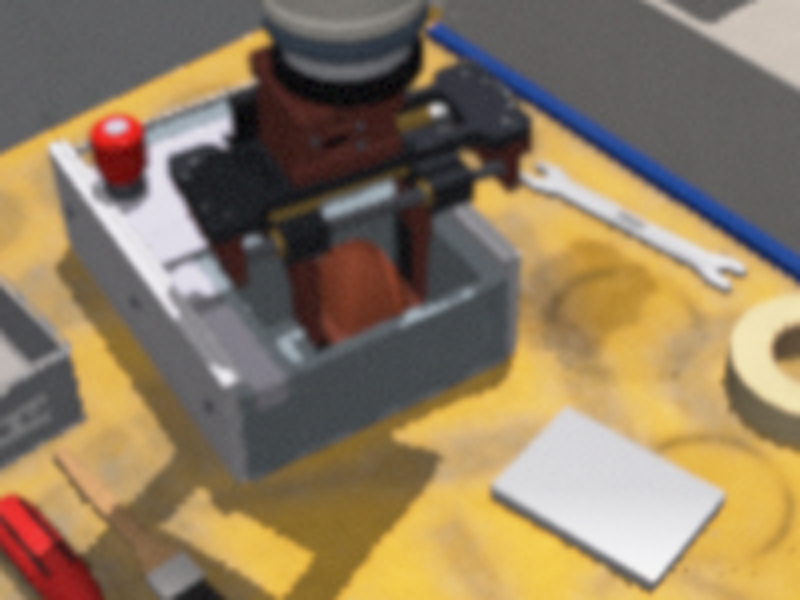

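step_arm(
  series="0.03 -0.02 0 -0.04 -0.02 0.12 255;0 0 0 0 0 0.08 255",
)

```text
time: 23.93
eef_pos: [0.5215, 0.1406, -0.0001]
ee_rot: [0.001, 0.785, 0.619, 0.002]
contact_force: [0.7, -0.4, -1.3]
width: 0.0538
```

step_arm(
  series="0 0 0 0 0 0.05 255",
)

```text
time: 24.02
eef_pos: [0.5217, 0.1407, -0.0022]
ee_rot: [0.001, 0.785, 0.619, 0.002]
contact_force: [0.0, 0.8, -0.8]
width: 0.0534
```

step_arm(
  series="0 0 0 0 0 0.04 255",
)

```text
time: 24.1
eef_pos: [0.5217, 0.1406, -0.0039]
ee_rot: [0.001, 0.785, 0.619, 0.002]
contact_force: [0.9, 0.5, -1.0]
width: 0.0536
```

step_arm(
  series="0 0 0 0 0 0.04 255",
)

```text
time: 24.18
eef_pos: [0.5218, 0.1406, -0.0056]
ee_rot: [0.001, 0.785, 0.619, 0.002]
contact_force: [-0.3, -0.1, -1.2]
width: 0.0537
```

step_arm(
  series="0 0 0 0 0 0.03 255",
)

```text
time: 24.27
eef_pos: [0.5219, 0.1406, -0.0067]
ee_rot: [0.001, 0.785, 0.619, 0.002]
contact_force: [-5.7, -0.6, 21.8]
width: 0.0538
```

step_arm(
  series="0 0 0 0 0 0 70;0 0 0 0 0 0 60;0 0 0 0 0 0 60;0 0 0 0 0 -0.12 60;0 0 0 0 0 -0.05 60",
)

```text
time: 24.68
eef_pos: [0.5224, 0.1407, 0.0007]
ee_rot: [0.002, 0.785, 0.619, 0.003]
contact_force: [-0.5, -0.1, -1.6]
width: 0.067
```

step_arm(
  series="0 0 0 0 0 0 60",
)

```text
time: 24.77
eef_pos: [0.5227, 0.1408, 0.0013]
ee_rot: [0.002, 0.785, 0.619, 0.003]
contact_force: [0.2, 0.4, -0.0]
width: 0.0672
```

```bash
python3 v.py q5 .5215 .1406 .000 76.6
```

```text
t24.77 pos [0.5227 0.1408 0.0013] F [ 0.2  0.4 -0. ] w0.0672 q6 0.48
turn [ 0.07 -0.03 -0.02] shift [-0.01 -0.03  0.03]
```

View pics/q5w.png

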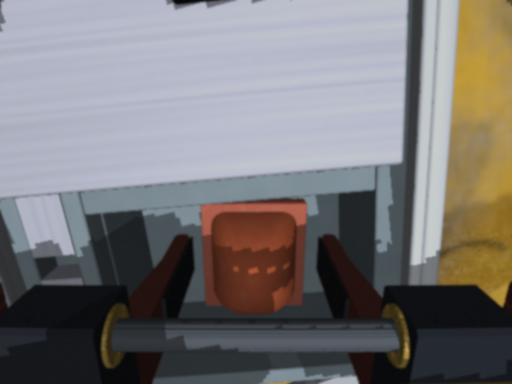

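step_arm(
  series="0.06 -0.03 0 0 -0.03 0.03 60;0 0 0 0 0 0 110;0 0 0 0 0 0 200;0 0 0 0 0 0 255;0 0 0 0 0 0 255",
)

```text
time: 25.28
eef_pos: [0.5213, 0.1411, -0.0002]
ee_rot: [0.0, 0.785, 0.619, 0.0]
contact_force: [0.4, -0.3, 2.7]
width: 0.0538
```

```bash
python3 v.py q6 .5215 .1406 .000 76.6
```

```text
t25.28 pos [ 5.213e-01  1.411e-01 -2.000e-04] F [ 0.4 -0.3  2.7] w0.0538 q6 0.48
turn [ 0.01  0.   -0.02] shift [-0.01  0.01 -0.01]
```

View pics/q6w.png

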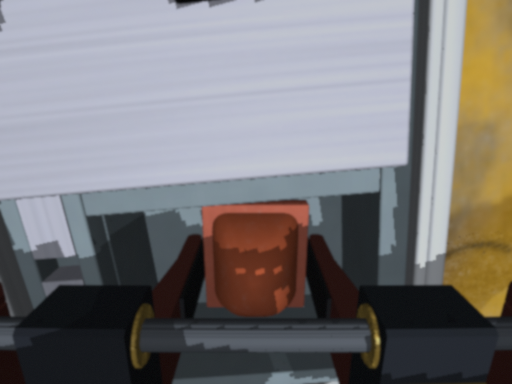

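step_arm(
  series="0 0 0 0 0 -0.1 255;0 0 0 0 0 -0.2 255;0 0 0 0 0 -0.4 255;0 0 0 0 0 -0.7 255;0 0 0 0 0 -0.8 255",
)

```text
time: 25.8
eef_pos: [0.5154, 0.1397, 0.0852]
ee_rot: [-0.003, 0.785, 0.619, -0.007]
contact_force: [0.2, -0.0, -0.9]
width: 0.0538
```

step_arm(
  series="0 0 0 0 0 -0.7 255;0 0 0 0 0 -0.3 255;0 0 0 0 0 0 255",
)

```text
time: 26.05
eef_pos: [0.5185, 0.1405, 0.1341]
ee_rot: [-0.001, 0.785, 0.619, -0.003]
contact_force: [0.0, -0.5, -1.4]
width: 0.0535
```

```bash
python3 v.py q7 .548 -.026 .12 100.5
```

```text
t26.05 pos [0.5185 0.1405 0.1341] F [ 0.  -0.5 -1.4] w0.0535 q6 0.48
turn [-0.07  0.02 -4.8 ] shift [-3.87  1.69  0.35]
```

View pics/q7w.png

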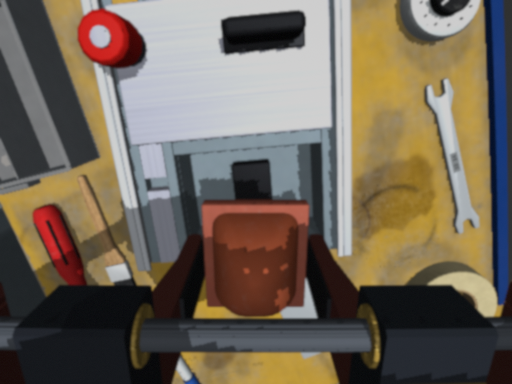

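The pad is held level. Back to the plate.

step_arm(
  series="0 0 -1 -0.55 0.23 0.05 255;0 0 -1 -0.58 0.2 0.05 255;0 0 -1 -0.6 0.15 0 255;0 0 -1 -0.62 0.1 0 255;0 0 -0.8 -0.62 0.05 0 255",
)

```text
time: 26.57
eef_pos: [0.5351, 0.019, 0.1208]
ee_rot: [-0.007, 0.63, 0.776, -0.007]
contact_force: [-0.2, 0.9, -1.0]
width: 0.0534
```

```bash
python3 -c "
from h import *
delta([.548,-.026,.10],100.5)"
```

```text
t26.57 pos [0.5351 0.019  0.1208] F [-0.2  0.9 -1. ] w0.0534 q6 -0.19
turn [-0.23 -0.02  0.27] shift [-1.17  0.09  0.52]
```

step_arm(
  series="-0.15 0 0.2 -0.6 0.05 0.1 255;-0.08 0 0 -0.5 0.05 0.2 255;0 0 0 -0.07 0 0.4 255;0 0 0 0 0 0.4 255;0 0 0 0 0 0 255",
)

```text
time: 26.98
eef_pos: [0.5441, -0.0335, 0.0676]
ee_rot: [-0.004, 0.638, 0.77, -0.003]
contact_force: [0.2, 0.3, -1.2]
width: 0.0535
```

```bash
python3 v.py q8 .548 -.026 .02 100.5
```

```text
t26.98 pos [ 0.5441 -0.0335  0.0676] F [ 0.2  0.3 -1.2] w0.0535 q6 -0.27
turn [-0.11 -0.04  0.06] shift [0.16 0.14 1.19]
```

View pics/q8w.png

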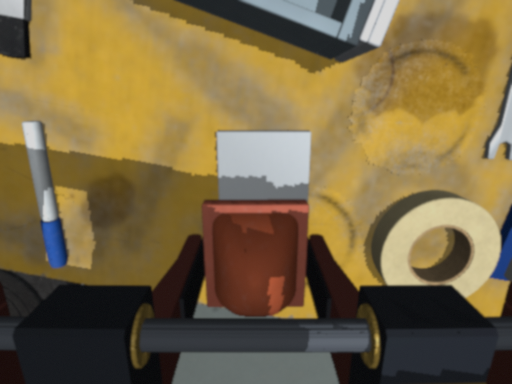

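step_arm(
  series="-0.1 -0.04 0.05 0.15 0.13 0.3 255;0 0 0 0 0 0.5 255;0 0 0 0 0 0.3 255;0 0 0 0 0 0 255",
)

```text
time: 27.42
eef_pos: [0.5514, -0.0246, 0.0266]
ee_rot: [0.002, 0.638, 0.77, 0.002]
contact_force: [0.3, 0.0, -2.0]
width: 0.0534
```

```bash
python3 v.py q9 .548 -.026 -.01 100.5
```

```text
t27.42 pos [ 0.5514 -0.0246  0.0266] F [ 0.3  0.  -2. ] w0.0534 q6 -0.25
turn [0.06 0.02 0.03] shift [-0.02 -0.09  0.91]
```

View pics/q9w.png

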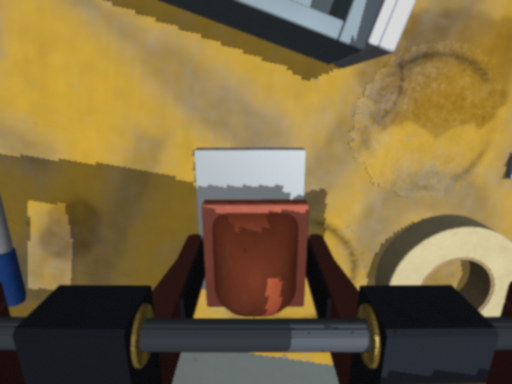

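step_arm(
  series="0.06 0.02 0.03 -0.02 -0.1 0.2 255;0 0 0 0 0 0.3 255;0 0 0 0 0 0 255",
)

```text
time: 27.77
eef_pos: [0.5504, -0.0264, 0.0093]
ee_rot: [0.002, 0.639, 0.769, 0.002]
contact_force: [-0.3, -0.5, -1.2]
width: 0.0536
```

```bash
python3 v.py q10 .548 -.026 -.0122 100.5; python3 - <<'E'
from h import *
c=r.camera('wrist');s=r.read_state();q=s['ee_rot'];R=Ro.from_quat([q[1],q[2],q[3],q[0]])
g=cv2.imread('pics/q10w.png'); x=g[140:330,170:340];cv2.imwrite('pics/q10z.png',cv2.resize(x,None,fx=3.5,fy=3.1,interpolation=cv2.INTER_CUBIC))
E
```

```text
t27.77 pos [ 0.5504 -0.0264  0.0093] F [-0.3 -0.5 -1.2] w0.0536 q6 -0.25
turn [0.07 0.01 0.  ] shift [ 0.02 -0.06  0.54]
```

View pics/q10z.png

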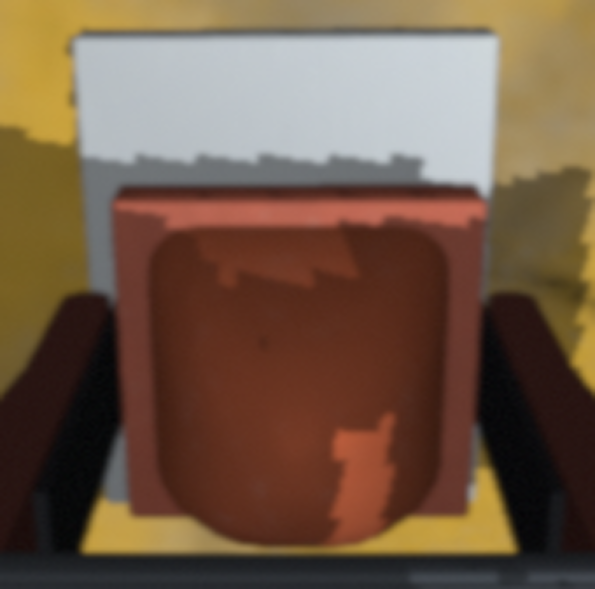

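```bash
python3 - <<'E'
from h import *
c=r.camera('wrist');s=r.read_state();q=s['ee_rot'];R=Ro.from_quat([q[1],q[2],q[3],q[0]])
bt=.032+s['eef_pos'][2]+.0002
f=lambda x,y:(140+y/3.1,170+x/3.5)
for lab,p,z in (('plate far L',(77,37),.01),('plate far R',(497,36),.01),('near L',(107,500),.01),('board far L',(113,198),bt),('board far R',(487,198),bt),('board near',(300,515),bt)):
    print(lab,np.round(R.inv().apply(at_z(c,f(*p),z)-s['eef_pos']),4))
E
```

```text
plate far L [ 0.0509 -0.0357  0.0005]
plate far R [0.051  0.0331 0.001 ]
near L [-0.0486 -0.0358  0.0006]
board far L [ 0.0304 -0.0257 -0.0324]
board far R [ 0.0303  0.0272 -0.032 ]
board near [-0.0289  0.0007 -0.0321]
```

step_arm(
  series="0.06 0 0 0 -0.07 0.15 255;0 0 0 0 0 0.15 255;0 0 0 0 0 0.1 255",
)

```text
time: 28.22
eef_pos: [0.55, -0.0272, -0.0048]
ee_rot: [0.003, 0.639, 0.769, 0.001]
contact_force: [0.8, 0.5, -1.4]
width: 0.0537
```

```bash
python3 v.py q11 .548 -.026 -.0122 100.5; python3 - <<'E'
import cv2
g=cv2.imread('pics/q11w.png'); x=g[140:330,170:340];cv2.imwrite('pics/q11z.png',cv2.resize(x,None,fx=3.5,fy=3.1,interpolation=cv2.INTER_CUBIC))
E
```

```text
t28.22 pos [ 0.55   -0.0272 -0.0048] F [ 0.8  0.5 -1.4] w0.0537 q6 -0.25
turn [0.06 0.03 0.  ] shift [ 0.04 -0.05  0.19]
```

View pics/q11z.png

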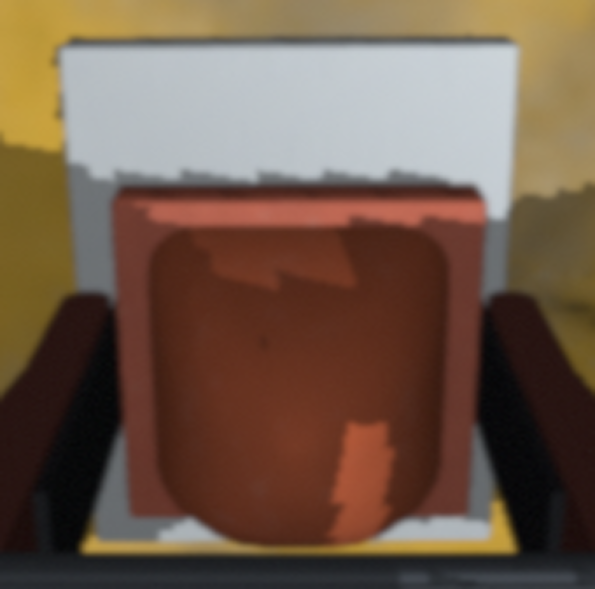

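step_arm(
  series="0.06 0.02 0 0.02 -0.07 0 255;0 0 0 0 0 0.06 255;0 0 0 0 0 0.04 255",
)

```text
time: 28.57
eef_pos: [0.5462, -0.0268, -0.0095]
ee_rot: [-0.001, 0.639, 0.769, -0.001]
contact_force: [-0.0, -0.0, -0.8]
width: 0.0535
```

step_arm(
  series="0 0 0 0 0 0.04 255",
)

```text
time: 28.65
eef_pos: [0.5463, -0.0268, -0.0112]
ee_rot: [-0.001, 0.639, 0.769, -0.001]
contact_force: [0.3, 0.5, -0.9]
width: 0.0534
```

step_arm(
  series="0 0 0 0 0 0.03 255",
)

```text
time: 28.73
eef_pos: [0.5463, -0.0268, -0.0123]
ee_rot: [-0.001, 0.639, 0.769, -0.001]
contact_force: [-6.8, -0.0, 24.9]
width: 0.0537
```

```bash
python3 v.py q12 .548 -.026 -.0122 100.5; python3 - <<'E'
import cv2
g=cv2.imread('pics/q12w.png'); x=g[140:330,170:340];cv2.imwrite('pics/q12z.png',cv2.resize(x,None,fx=3.5,fy=3.1,interpolation=cv2.INTER_CUBIC))
E
```

```text
t28.73 pos [ 0.5463 -0.0268 -0.0123] F [-6.8 -0.  24.9] w0.0537 q6 -0.25
turn [-0.02  0.    0.  ] shift [ 0.01  0.05 -0.  ]
```

View pics/q12z.png

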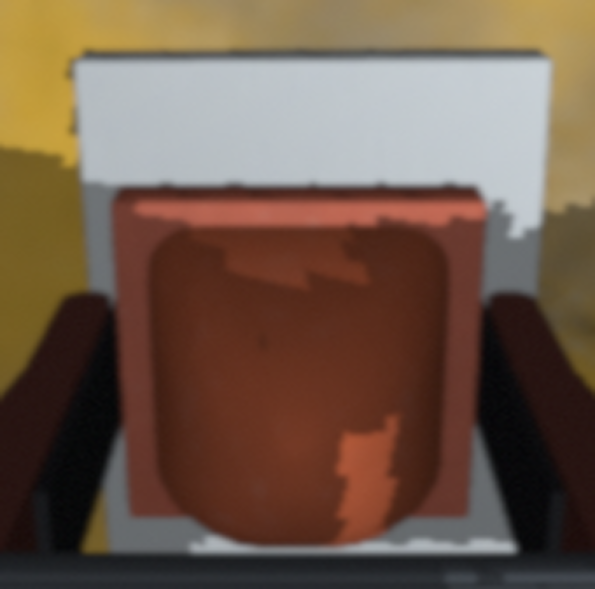

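View pics/q12s.png

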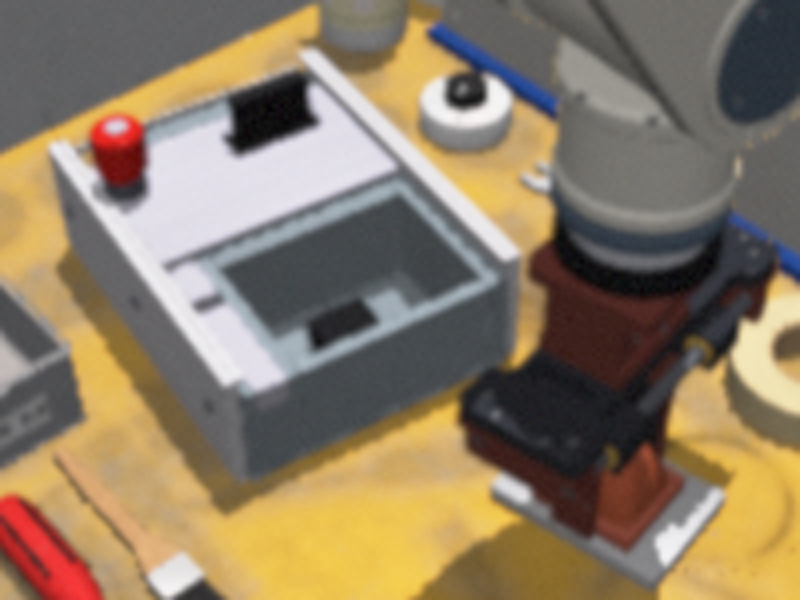

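The force rose at exactly the predicted height, so the pad stands on the plate, about 2 mm off centre. Releasing.

step_arm(
  series="0 0 0 0 0 0 200;0 0 0 0 0 0 90;0 0 0 0 0 0 60;0 0 0 0 0 0 50;0 0 0 0 0 0 50",
)

```text
time: 29.25
eef_pos: [0.5471, -0.0269, -0.0119]
ee_rot: [0.0, 0.639, 0.769, -0.0]
contact_force: [-1.0, -0.3, 0.3]
width: 0.07
```

step_arm(
  series="0 0 0 0 0 -0.2 50;0 0 0 0 0 -0.4 30;0 0 0 0 0 -0.7 0;0 0 0 0 0 -0.9 0;0 0 0 0 0 -0.9 0",
)

```text
time: 29.67
eef_pos: [0.5413, -0.0264, 0.1104]
ee_rot: [-0.006, 0.639, 0.769, -0.005]
contact_force: [-0.4, -0.5, 0.3]
width: 0.0874
```

```bash
python3 v.py q13 .548 -.12 .2 100.5
```

```text
t29.67 pos [ 0.5413 -0.0264  0.1104] F [-0.4 -0.5  0.3] w0.0874 q6 -0.25
turn [-0.18 -0.04  0.  ] shift [-2.32 -0.3  -2.24]
```

View pics/q13w.png

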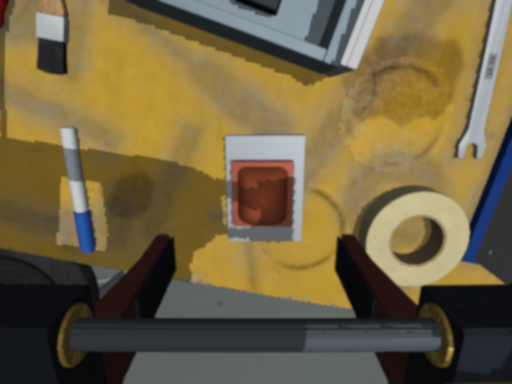

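View pics/q13s.png

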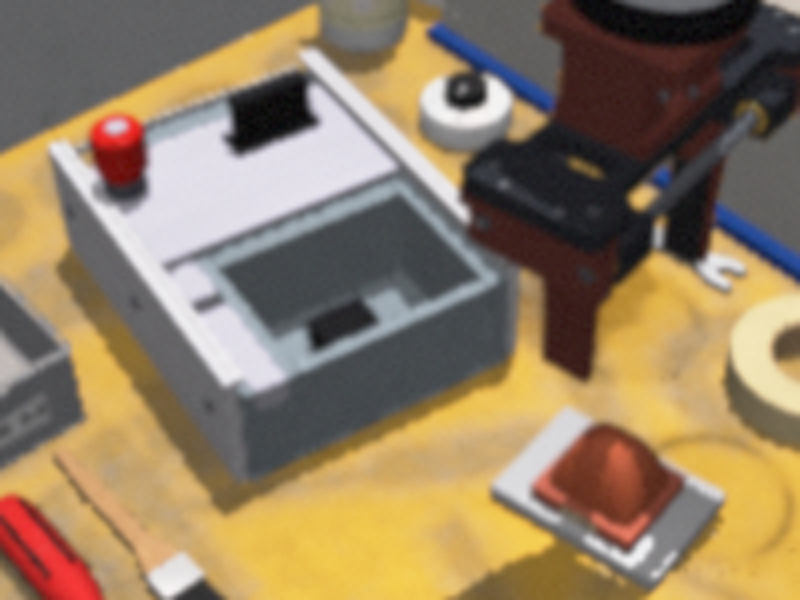

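step_arm(
  series="0 0 0 0 0 -0.9 0;0 0 0 -0.5 0 -0.8 0;0 0 0 -0.5 0 -0.3 0;0 0 0 0 0 0 0;0 0 0 0 0 0 0",
)

```text
time: 30.18
eef_pos: [0.5532, -0.0666, 0.1992]
ee_rot: [-0.001, 0.639, 0.769, -0.001]
contact_force: [-0.3, -0.2, -1.2]
width: 0.0876
```

```bash
python3 - <<'E'
from kn import *
s=r.read_state();print(s['time'],s['eef_pos'],s['qd'].round(3))
w=snap('wrist','fw.png');sc=snap('scene','fs.png');t=snap('top','ft.png')
for n in('scene','top','wrist'): print(n,[(b['score'],b['position']) for b in r.boxes_of(n,'plunger')[:1]],[(b['score'],b['position']) for b in r.boxes_of(n,'pad')[:1]])
x=cv2.imread('pics/fs.png')[150:200,140:215];cv2.imwrite('pics/fsz.png',cv2.resize(x,None,fx=8,fy=8,interpolation=cv2.INTER_CUBIC))
x=cv2.imread('pics/ft.png')[150:270,130:330];cv2.imwrite('pics/ftz.png',cv2.resize(x,None,fx=4,fy=4,interpolation=cv2.INTER_CUBIC))
E
```

```text
30.1833 [ 0.5531751  -0.06660769  0.199166  ] [-0.022 -0.013 -0.014 -0.007  0.004 -0.011]
scene [(0.65, [169.2, 167.6])] [(0.97, [251.5, 294.5])]
top [(0.58, [226.3, 169.7])] [(0.88, [193.4, 298.9])]
wrist [] [(0.97, [134.8, 258.4])]
```

View pics/fsz.png

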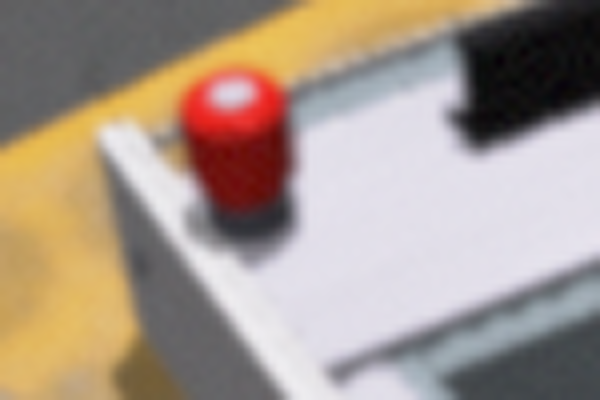

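View pics/fs.png

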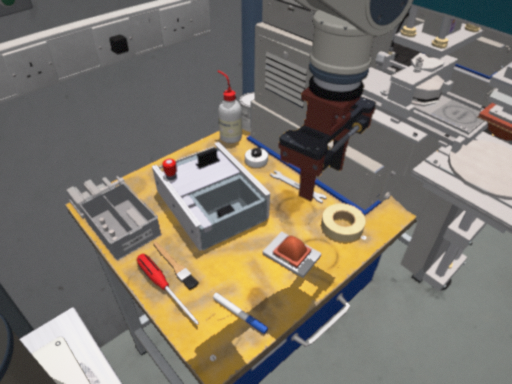

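View pics/ftz.png

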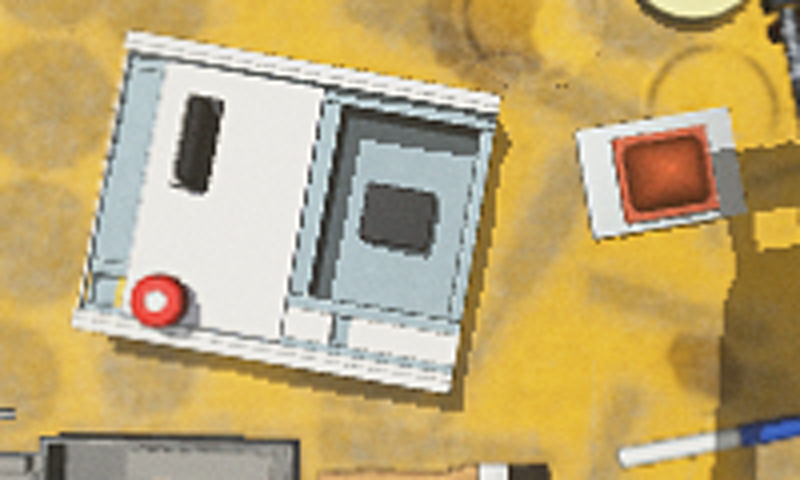

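```bash
python3 - <<'E'
from kn import *
t=r.camera('top');s=r.camera('scene')
print('knob tri',tri([(t,(225,169.2)),(s,(161.6,169.1))]),knob(t,(225,169.2)))
f=lambda x,y:(150+y/4,130+x/4)
pl=np.mean([at_z(t,f(*p),.01) for p in((577,131),(727,108),(746,212),(598,240))],0)
pa=np.mean([at_z(t,f(*p),.02) for p in((613,138),(703,125),(718,211),(628,222))],0)
print(pl,pa,pa-pl); print(r.job_done())
E
```

```text
knob tri [0.45863788 0.27017672 0.11855616] (np.float64(0.10041626722775036), np.float64(0.11488570380201502), array([0.45896911, 0.27063903, 0.1148857 ]))
[ 0.54707795 -0.02795264  0.01      ] [ 0.54537693 -0.0285211   0.02      ] [-0.00170102 -0.00056845  0.01      ]
the job is handed in; nothing more can be done
None
```

The job is handed in at about 30 s: the keeper is latched open and the pad stands upright on the steel plate, about 2 mm from its centre. I pulled the plunger, slid the cover until it snapped into the open slot at about 0.10 m travel, and took the pad out.

**Checks that passed:**
- **Latch:** the knob top measures 118.6 mm above the worktop, the same as when the pin was down at the start. The cover stopped dead when it dropped. I did not push on the cover afterwards to prove the lock.
- **Pad:** it touched down at the predicted height, and the top picture puts it 1.8 mm from the plate's centre.
- **Bystanders:** they look unmoved in the last pictures, though I did not measure them.

**What went wrong or disagreed:**
- **Fingertips:** they sit roughly 19–30 mm behind the reported TCP, depending on opening. My first pinch of the knob was therefore too high, and I redid it lower.
- **First set-down:** the fingertips touched the plate before the pad did, with a brief 47 N wrist reading. That is above the 40 N limit set for the arm and gripper body. I think only the fingertips touched, but I can't rule out that it counts.
- **Regrip:** I did not drop the pad from there. I put it back on its plinth, gripped it higher and placed it again, so it left the well twice.
- **Cover push:** pushing took 8–12 N, more than the stated 3–4 N, and peaked at 18 N when the plunger snapped in.

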